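# Hook freshly sterilised bottle rings into the drip drawer with a rod

## Robot

A 7-joint arm with a two-finger parallel gripper is mounted at the origin on the work surface. World frame = base frame: x ahead of the robot, y to its left, z up, the work surface at z = 0. Lengths are in m, angles in rad, forces in N, time in s.
With the tool pointing down it reaches from about 0.4 to 0.85 m from the base axis. Payload 4.5 kg.
Tool frame: the origin (TCP) lies midway between the tips of the shut fingers; the grasp point (between the pads) lies 19 mm behind it; z points along the fingers, y is the line along which they close (so a half turn about z gives the same grasp; the last joint's range is limited). The gripper opens to 85 mm and grips with 20 to 120 N. Pads are 22 mm wide; open, the fingers measure 114 mm over their backs; the gripper's body (76 mm by 85 mm) begins 54 mm behind the grasp point. The pads swing forward as they close: fully open they stand 13 mm farther back than shut.
Start: joints at [1.348, 0.689, -0.195, 1.565, 0.157, 0.902, -0.215], TCP at [0.159, -0.605, 0.231] pointing down, gripper open.
Joint ranges: [-3.01, 3.01], [-0.46, 2.08], [-1.47, 1.51], [0.13, 2.56], [-1, 4.14], [0.04, 2.09], [-2.66, 2.66]. Speed limits (rad/s): [2.57, 2.57, 3.14, 3.14, 3.14, 3.14, 3.14].

## Interface

Orientations are given as a unit quaternion [w, x, y, z].
In Python, from station import robot gives the robot as it stands. The module is installed in compiled form; this text tells all that it offers.
- The arm moves only by the tool jog_arm, never from a script. Its argument "steps" is a list of rows, each an object of numbers: "x", "y", "z": the shift along the tool's x, y, z in mm; "roll": the turn about the tool's z in rad; "hand": the opening, from 0 (shut) to 1 (fully open). A call has 1 to 8 rows; each row shifts and turns the commanded pose from where the row before left it, along the tool's axes as they then stand; what a row does not reach is not made up. A row lasts 1/12 s, in which the tool goes at most 41.7 mm and 7.16 degrees, less where a joint would pass 70% of its speed; a pose out of reach is approached as far as the arm can. A call with a gripper value outside its range is refused whole. The fingers move at their own pace and stop on an object; "newtons" is the grip in N (left out, the last holds). Time passes only in rows, so rows that do not move let the fingers close. It gives the time, the measured TCP pose, the force, the opening and the grip force at its end, in the units of the state.
- robot.get_state(): the state, without advancing time (a new reading comes with each control period).
- robot.capture(name): name is "scene" or "side" or "wrist"; returns the picture (420x560x3 uint8, blue, green, red); there is no depth.
- robot.camera_info(name): a dict with "fx", "fy", "cx", "cy" (pixels), "xyz" and "orientation" of the camera in the world; the wrist camera has in their place "hand_eye" (4x4, takes a point from camera to tool coordinates, whose origin is the TCP and whose axes are the flange's). Camera axes: x right, y up, looking along -z (the intrinsics and any distortion apply to the point x, -y, -z); pixel columns grow to the right and rows downward; lengths in m; the calibration is good to about 2 mm. A picture is of the moment at which its call begins: read the wrist's pose just before it. camera_info takes no time and is no camera call.
- robot.job_done(): hands the job in; it is judged then, once.
The state is a dict: "clock": time; "joint_positions": joint angles; "joint_vel": joint speeds; "joint_torque": joint torques, N m; "position": TCP position; "tool_rot": TCP orientation; "contact_force": force on the tool from outside, world axes, zero at the start; "torque": the same for the moment, N m; "gripper_width": finger opening in m; "gripper_force": force on a finger pad.
Only numpy, scipy, OpenCV 4.12 (cv2) and the standard library are available. Lean on these libraries where they do the work, as an engineer would, in place of code of your own. Each camera call takes 0.05 s, during which the arm holds its last target. There are 200 camera calls.

## Task

The two steel bottle rings on the drying tray are freshly sterilised, so put them away without touching them with the fingers. Take the steel rod from its stand, put its end down through the eyelet of the drip drawer's tab and pull the drawer all the way open with it, then use the rod to drag both rings off the tray's open front edge into the drawer. Push the drawer fully shut, put the rod back upright in its stand, down to its collar, and let go; leave the glass bottle, the pacifier and the lidded box where they are.

Things in the scene. Friction and masses are not known exactly. Their poses are not given: they have to be found in the camera images.
- tray: White plastic drying tray, 190 (x) x 320 (y) x 52 mm, fixed. Origin: centre of its underside; x points from its open front to its back. Flat deck, top 45 mm and underside 40 mm above the counter (slots only drawn); 6 mm walls rise 7 mm over it at back and sides; the front edge, at x = -95 mm, has no rim. The drip drawer comes out under it towards tray -x.
- drawer (a joint): Grey drip drawer, how far it is out in m: 0 shut, 0.10 fully open; starts 0 to 12 mm out. Slides with about 2 N, stays where left. Its front panel is 306 mm wide, 6 mm thick, from 4 to 37 mm above the counter, front face at tray x = -101 mm when shut. Fully open, 95 mm of its inside lies in front of the deck.
- drawer_in (a point): Centre of the drawer's inner floor, 7 mm above the counter; axes as the tray's; moves with the drawer. Inside, the drawer measures 172 (x) x 292 (y) x 30 mm deep.
- tab_hole0 (a point): Centre of the upper mouth of the eyelet, 30 mm above the counter: a vertical through hole, 15 mm in diameter, in the grey pull tab, a level plate 34 (x) x 40 (y) x 5 mm jutting from the middle of the drawer's front panel. 17 mm in front of the panel's face, at tray (-118 mm, 0) when shut; 25 mm free below the tab. Axes as the tray's; moves with the drawer.
- rod: Loose stainless rod, 10 mm in diameter, 130 mm long, 120 g, upright in its stand. Origin: centre of its lower end, z up along it. The lowest 7 mm taper to 5 mm diameter; a collar 24 mm in diameter, 4 mm thick, has its underside 40 mm above the end; a black square rubber grip, 20 x 20 mm with sides along the rod's x and y, runs from 60 to 130 mm above the end.
- rod_tip (a point): Centre of the rod's lower end.
- stand_hole0 (a point): Centre of the upper mouth of the hole in the rod's stand, a white ceramic block 70 x 70 x 45 mm high fixed to the counter; the vertical through hole is 13.5 mm in diameter. The rod's collar rests on the block's top, so that the rod's end is then 40 mm below this point.
- stand: The rod's stand (see its hole); origin at the centre of its underside, sides along x and y.
- ring_a: Stainless bottle ring, 44 mm outer and 34 mm inner diameter, 14 mm high, 35 g, loose and lying flat on the front half of the deck; origin at the centre of its underside.
- ring_b: The other, identical bottle ring, also lying on the front half of the deck.
- bottle: Glass bottle standing upside down on the back half of the deck, 56 mm in diameter, 130 mm high; origin at the centre of its underside. Bystander.
- pacifier: Mint pacifier lying on the back half of the deck, shield 42 mm in diameter, teat up, 38 mm high, with a loop reaching 44 mm to its +y; origin at the underside of the shield. Bystander.
- box: Lidded plastic box, clicked closed, 112 x 86 x 65 mm high, loose on the counter beside the tray; origin at the centre of its underside. Bystander.

How it is judged:
By the outcome, as a careful person would: the job done as asked, in the order asked, and still so for the second after the job is handed in, with the robot touching nothing.
It also fails if it takes over 64 s, if anything falls off the work surface, if the arm or the gripper's body presses on something with over 40 N, if the wrist force passes 120 N, or if a joint passes its speed limit or range.

## Working session

There is one attempt and no reset: what is moved stays moved. The work goes in short steps, Python scripts to look and compute and a tool call to move; the robot and the scene stay as the last step left them, time stands still between calls to the robot, and variables do not carry over. Pictures are saved under pics/ and viewed, at most 10 in all, crops included, and the job is handed in when it is done.

Besides the shell and the picture viewer there is one more tool, called after "Request:" by a JSON object that holds its "op" and its "data", one argument or row to a line. jog_arm: Moves the arm, as the interface text tells. Its arguments: {"type":"object","properties":{"steps":{"type":"array","items":{"type":"object","properties":{"x":{"type":"number"},"y":{"type":"number"},"z":{"type":"number"},"roll":{"type":"number"},"hand":{"type":"number"}}}},"newtons":{"type":"number"}},"required":["steps"]}

```bash
mkdir -p pics; python3 - <<'E'
from station import robot
import cv2,numpy as np
print(robot.get_state())
for n in("scene","side","wrist"):
    print(n,robot.camera_info(n)); cv2.imwrite(f"pics/{n}0.png",robot.capture(n))
E
```

```text
{'clock': 0.0, 'joint_positions': array([ 1.34780206,  0.68997955, -0.19453749,  1.56636544,  0.15729047,
        0.90252436, -0.21510994]), 'joint_vel': array([ 1.34493162e-03,  7.34155850e-04,  3.21940000e-04,  3.06977472e-05,
       -1.13537338e-03, -7.16661410e-04,  6.93265682e-04]), 'joint_torque': array([-2.21307823e-04, -5.39609814e+01, -1.26629233e+00, -1.58545876e+01,
        9.18516191e-03,  9.61186626e-03, -1.70677200e-06]), 'position': array([ 0.15853169, -0.60386862,  0.23048172]), 'tool_rot': array([-9.24718445e-04,  9.91762246e-01,  1.28088879e-01, -1.79797000e-04]), 'contact_force': array([-0.22787299,  0.53934316,  0.15812396]), 'torque': array([ 0.02660433, -0.02707856, -0.04972469]), 'gripper_force': 0.0, 'gripper_width': 0.0854698451111654}
scene {'fx': 389.500179551197, 'fy': 389.500179551197, 'cx': 285.1159567830877, 'cy': 218.32586889066732, 'xyz': array([1.2599694 , 0.367279  , 0.58954292]), 'orientation': array([0.44575365, 0.23007966, 0.38623045, 0.77407562])}
side {'fx': 534.1282802353903, 'fy': 534.1282802353903, 'cx': 292.29041250506447, 'cy': 209.61573125175443, 'xyz': array([ 0.42737339, -0.91437395,  0.84182479]), 'orientation': array([ 0.90037889,  0.42352149, -0.03694595, -0.09264126])}
wrist {'fx': 325.79107929847004, 'fy': 325.79107929847004, 'cx': 276.58418956734835, 'cy': 211.41109263952148, 'hand_eye': array([[-1.20087185e-03,  9.65005085e-01,  2.62228420e-01,
         6.61671713e-02],
       [ 9.99999270e-01,  1.12304405e-03,  4.46663086e-04,
         7.35599525e-04],
       [ 1.36538083e-04,  2.62228765e-01, -9.65005729e-01,
        -1.42524468e-01],
       [ 0.00000000e+00,  0.00000000e+00,  0.00000000e+00,
         1.00000000e+00]])}
```

View pics/scene0.png

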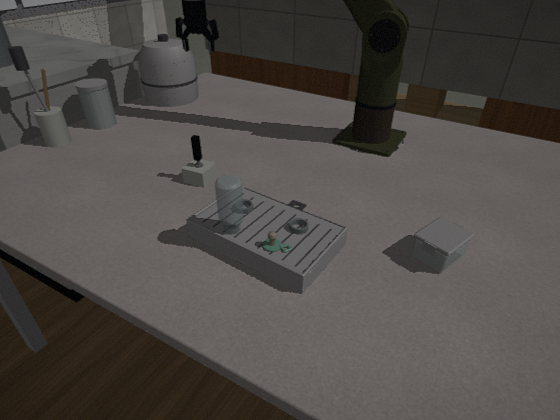

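View pics/side0.png

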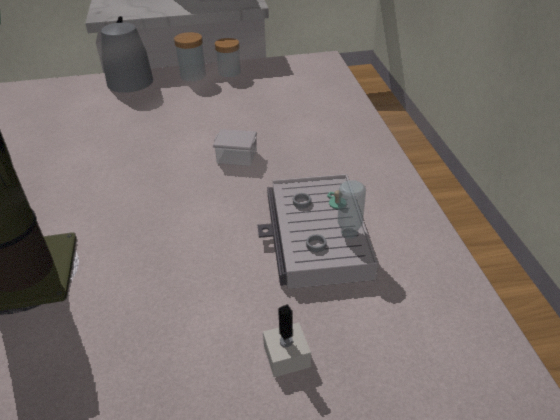

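The side view shows the tab at about (266,230), the rings at about (302,201) and (317,242), and the rod in its stand at about (286,322). The scene view shows the same layout from behind the tray.

```bash
cat > h.py <<'E'
import numpy as np,cv2
from station import robot
from scipy.spatial.transform import Rotation as R
def rot(q): return R.from_quat(np.r_[q[1:],q[0]]).as_matrix()
def cam(n,st=None):
    i=robot.camera_info(n)
    if n=="wrist":
        st=st or robot.get_state(); T=np.eye(4); T[:3,:3]=rot(st["tool_rot"]); T[:3,3]=st["position"]
        T=T@i["hand_eye"]; return i,T[:3,:3],T[:3,3]
    return i,rot(i["orientation"]),np.array(i["xyz"])
def up(c,u,v,z):
    i,Rm,p=c; d=Rm@np.array([(u-i["cx"])/i["fx"],-(v-i["cy"])/i["fy"],-1]); return p+d*(z-p[2])/d[2]
def pr(c,X):
    i,Rm,p=c; d=Rm.T@(np.array(X)-p); return np.array([i["cx"]-i["fx"]*d[0]/d[2],i["cy"]+i["fy"]*d[1]/d[2]])
E
python3 - <<'E'
from h import *
c=cam("side")
for n,u,v,z in[("tab",266,230,.03),("r1",302,201,.059),("r2",317,242,.059),("rodtop",285,308,.135),("standA",264,334,.045),("standB",303,325,.045),("standC",310,349,.045),("standD",272,357,.045),("t_bl",278,278,.045),("t_fl",273,181,.045),("boxc",236,141,.065)]:print(n,up(c,u,v,z).round(3))
im=cv2.imread("pics/side0.png")
cv2.imwrite("pics/sc.png",cv2.resize(im[165:385,200:400],None,fx=2.7,fy=2.7,interpolation=cv2.INTER_CUBIC))
E
```

```text
tab [ 0.539 -0.012  0.03 ]
r1 [0.634 0.038 0.059]
r2 [ 0.635 -0.105  0.059]
rodtop [ 0.524 -0.331  0.135]
standA [ 0.487 -0.309  0.045]
standB [ 0.561 -0.304  0.045]
standC [ 0.562 -0.358  0.045]
standD [ 0.493 -0.36   0.045]
t_bl [ 0.537 -0.178  0.045]
t_fl [0.583 0.149 0.045]
boxc [0.513 0.322 0.065]
```

View pics/sc.png

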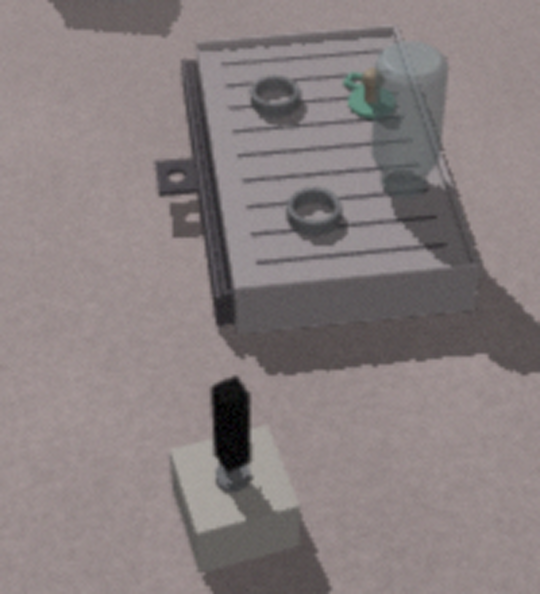

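Crop shows: eyelet (176,177), rings (276,95) and (315,206), stand top centre (233,480), grip top (231,383). I'll go for a closer look over the stand.

Request:
{"op": "jog_arm", "data": {
  "steps": [
    {"x": 34, "y": -19, "z": -6, "roll": 0.03},
    {"x": 34, "y": -19, "z": -6, "roll": 0.03},
    {"x": 34, "y": -18, "z": -6, "roll": 0.03},
    {"x": 34, "y": -17, "z": -6, "roll": 0.03},
    {"x": 34, "y": -16, "z": -6, "roll": 0.03},
    {"x": 34, "y": -15, "z": -6, "roll": 0.03},
    {"x": 34, "y": -14, "z": -6, "roll": 0.03},
    {"x": 34, "y": -13, "z": -6, "roll": 0.03}
  ]
}}

```text
validation failed for argument at $.st...
```

Request:
{"op": "jog_arm", "data": {
  "steps": [
    {"x": 34, "y": -12, "z": -6, "roll": 0.02},
    {"x": 34, "y": -12, "z": -6, "roll": 0.02},
    {"x": 34, "y": -10, "z": -6},
    {"x": 34, "y": -10, "z": -4},
    {"x": 0},
    {"x": 0}
  ]
}}

```text
validation failed for argument at $.st...
```

```bash
python3 - <<'E'
from h import *
st=robot.get_state(); cv2.imwrite("pics/w1.png",robot.capture("wrist"))
np.save("w1.npy",np.r_[st["position"],st["tool_rot"]]); print(st["clock"],st["position"],st["tool_rot"])
E
```

```text
0.15 [ 0.15857278 -0.60401488  0.23064684] [-7.25783147e-04  9.91761348e-01  1.28097134e-01 -1.60629671e-04]
```

View pics/w1.png

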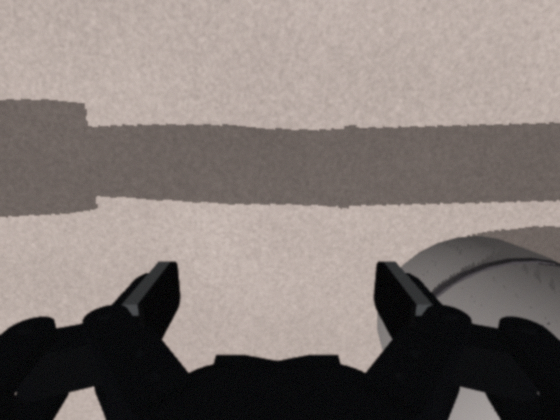

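The arm didn't move: this is still the start view, with bare counter and a kettle at the lower right. I'll test the format with a complete row.

Request:
{"op": "jog_arm", "data": {
  "steps": [
    {"x": 34, "y": -19, "z": -6, "roll": 0.03, "hand": 1}
  ]
}}

```text
clock: 0.28
position: [0.1781, -0.5822, 0.2358]
tool_rot: [0.001, 0.994, 0.107, -0.004]
contact_force: [-0.7, -0.2, 0.2]
gripper_width: 0.0856
gripper_force: 0.0
```

Request:
{"op": "jog_arm", "data": {
  "steps": [
    {"x": 34, "y": -19, "z": -6, "roll": 0.03, "hand": 1},
    {"x": 34, "y": -18, "z": -6, "roll": 0.03, "hand": 1},
    {"x": 34, "y": -17, "z": -6, "roll": 0.03, "hand": 1},
    {"x": 34, "y": -16, "z": -6, "roll": 0.03, "hand": 1},
    {"x": 34, "y": -15, "z": -6, "roll": 0.03, "hand": 1},
    {"x": 34, "y": -14, "z": -6, "roll": 0.03, "hand": 1},
    {"x": 34, "y": -13, "z": -6, "roll": 0.03, "hand": 1}
  ]
}}

```text
clock: 0.87
position: [0.4074, -0.4328, 0.2796]
tool_rot: [-0.0, 1.0, 0.008, -0.0]
contact_force: [0.1, 0.0, -0.1]
gripper_width: 0.0853
gripper_force: 0.0
```

Request:
{"op": "jog_arm", "data": {
  "steps": [
    {"x": 34, "y": -12, "z": -6, "roll": 0.02, "hand": 1},
    {"x": 34, "y": -12, "z": -6, "roll": 0.02, "hand": 1},
    {"x": 34, "y": -10, "z": -6, "roll": 0, "hand": 1},
    {"x": 34, "y": -10, "z": -4, "roll": 0, "hand": 1},
    {"x": 0, "y": 0, "z": 0, "roll": 0, "hand": 1},
    {"x": 0, "y": 0, "z": 0, "roll": 0, "hand": 1}
  ]
}}

```text
clock: 1.37
position: [0.5448, -0.3893, 0.3007]
tool_rot: [-0.001, 1.0, -0.009, 0.0]
contact_force: [-0.9, -0.5, -0.2]
gripper_width: 0.0852
gripper_force: 0.0
```

```bash
python3 - <<'E'
from h import *
st=robot.get_state(); cv2.imwrite("pics/w2.png",robot.capture("wrist"))
np.save("w2.npy",np.r_[st["position"],st["tool_rot"]]); print(st["clock"],st["position"],st["tool_rot"])
E
```

```text
1.3667 [ 0.54480506 -0.38927226  0.3006881 ] [-6.48205548e-04  9.99957215e-01 -9.21792371e-03  4.21538936e-04]
```

View pics/w2.png

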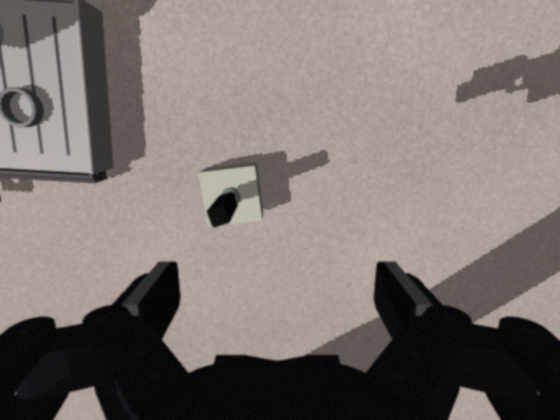

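The wrist view shows the stand's top at about (200–262,165–224), the rod's grip top around (218,213), and the tray at the left with ring_b at (20,107).

```bash
python3 - <<'E'
from h import *
a=np.load("w2.npy"); c=cam("wrist",dict(position=a[:3],tool_rot=a[3:]))
for n,u,v,z in[("A",200,172,.045),("B",257,165,.045),("C",262,216,.045),("D",208,224,.045),("rodtop",218,213,.135),("ringb",20,106,.059),("traycorner",95,178,.045)]:print(n,up(c,u,v,z).round(4))
s=cam("side")
print("side stand c",up(s,200+233/2.7,165+480/2.7,.045).round(4),"grip",up(s,200+231/2.7,165+383/2.7,.135).round(4))
im=cv2.imread("pics/w2.png")
cv2.imwrite("pics/w2c.png",cv2.resize(im[150:240,180:280],None,fx=6,fy=6,interpolation=cv2.INTER_CUBIC))
E
```

```text
A [ 0.5551 -0.2957  0.045 ]
B [ 0.5623 -0.366   0.045 ]
C [ 0.4975 -0.37    0.045 ]
D [ 0.4882 -0.3006  0.045 ]
rodtop [ 0.527  -0.3318  0.135 ]
ringb [ 0.6353 -0.1026  0.059 ]
traycorner [ 0.5502 -0.1656  0.045 ]
side stand c [ 0.5236 -0.3362  0.045 ] grip [ 0.5254 -0.329   0.135 ]
```

View pics/w2c.png

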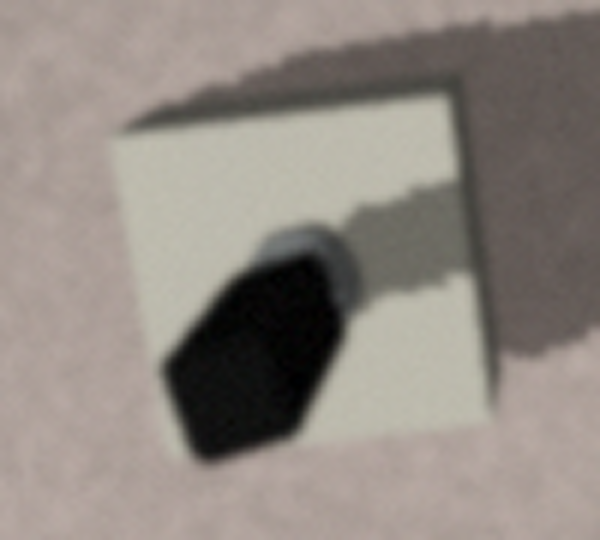

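```bash
python3 - <<'E'
from h import *
a=np.load("w2.npy"); c=cam("wrist",dict(position=a[:3],tool_rot=a[3:]))
def sh(P,z):
    Q=np.array([up(c,180+u/6,150+v/6,z) for u,v in P])[:,:2]
    e=[np.degrees(np.arctan2(*(Q[(i+1)%4]-Q[i])[::-1]))%90 for i in range(4)]
    print(Q.mean(0).round(4),np.round(e,1),[round(np.linalg.norm(Q[(i+1)%4]-Q[i]),4) for i in range(4)])
sh([(165,370),(208,460),(298,433),(253,343)],.135)
sh([(113,135),(450,90),(492,412),(180,455)],.045)
E
```

```text
[ 0.523 -0.332] [21.  16.1 22.7 16.2] [np.float64(0.0167), np.float64(0.0158), np.float64(0.0167), np.float64(0.0153)]
[ 0.5241 -0.3327] [6.5 5.3 7.1 7.2] [np.float64(0.0697), np.float64(0.0687), np.float64(0.0675), np.float64(0.0694)]
```

Crop shows grip top corners (165,370), (208,460), (298,433) and stand top corners (113,135), (450,90), (492,412), (180,455). Rod at (0.5245,-0.333), grip yaw about 18°. I'll go to yaw -72° so that the fingers close along the pull direction.

Request:
{"op": "jog_arm", "data": {
  "steps": [
    {"x": -11, "y": -28, "z": 10, "roll": 0, "hand": 1},
    {"x": -10, "y": -28, "z": 10, "roll": 0, "hand": 1},
    {"x": 0, "y": 0, "z": 12, "roll": 0.124, "hand": 1},
    {"x": 0, "y": 0, "z": 12, "roll": 0.124, "hand": 1},
    {"x": 0, "y": 0, "z": 12, "roll": 0.124, "hand": 1},
    {"x": 0, "y": 0, "z": 12, "roll": 0.124, "hand": 1},
    {"x": 0, "y": 0, "z": 12, "roll": 0.124, "hand": 1},
    {"x": 0, "y": 0, "z": 12, "roll": 0.124, "hand": 1}
  ]
}}

```text
clock: 2.08
position: [0.5205, -0.3366, 0.2089]
tool_rot: [0.001, 0.926, -0.379, -0.0]
contact_force: [-0.8, -0.2, -0.4]
gripper_width: 0.0852
gripper_force: 0.0
```

Request:
{"op": "jog_arm", "data": {
  "steps": [
    {"x": 0, "y": 0, "z": 3, "roll": 0.124, "hand": 1},
    {"x": 0, "y": 0, "z": 3, "roll": 0.124, "hand": 1},
    {"x": 0, "y": 0, "z": 2, "roll": 0.124, "hand": 1},
    {"x": 0, "y": 0, "z": 0, "roll": 0.123, "hand": 1},
    {"x": 0, "y": 0, "z": 0, "roll": 0, "hand": 1},
    {"x": 0, "y": 0, "z": 0, "roll": 0, "hand": 1}
  ]
}}

```text
clock: 2.58
position: [0.5213, -0.3361, 0.2014]
tool_rot: [0.001, 0.808, -0.59, -0.0]
contact_force: [0.1, -0.3, 0.3]
gripper_width: 0.0855
gripper_force: 0.0
```

```bash
python3 - <<'E'
from h import *
st=robot.get_state(); im=robot.capture("wrist"); cv2.imwrite("pics/w3.png",im)
np.save("w3.npy",np.r_[st["position"],st["tool_rot"]]); c=cam("wrist",st)
p=st["position"];Rm=rot(st["tool_rot"]);print(st["clock"],p,Rm[:,0].round(4),Rm[:,1].round(4),Rm[:,2].round(4))
q=pr(c,[.5245,-.333,.135]); print(q)
# dark blob near q
m=((im.max(2)<45)*255).astype(np.uint8); n,l,s,ce=cv2.connectedComponentsWithStats(m)
for i in range(1,n):
    if s[i,4]>300: print(s[i],ce[i].round(1))
s=cam("side"); print("bottle",up(s,200+412/2.7,165+62/2.7,.175).round(3),up(s,200+405/2.7,165+178/2.7,.045).round(3))
for n,u,v,z in[("eye",176,177,.03),("ra",276,95,.058),("rb",315,206,.058),("df",197,48,.045),("dn",233,282,.045),("pac",370,100,.05)]:print(n,up(s,200+u/2.7,165+v/2.7,z).round(4))
E
```

```text
2.5833 [ 0.52130039 -0.33609004  0.20138185] [ 3.049e-01 -9.524e-01  3.000e-04] [-0.9524 -0.3049  0.0012] [-1.1e-03 -7.0e-04 -1.0e+00]
[270.36503932 228.91725647]
[ 258  196   27   47 1140] [271.7 220.3]
[    0   262   560   158 48868] [278.8 366.3]
bottle [ 0.713 -0.083  0.175] [ 0.719 -0.071  0.045]
eye [ 0.5367 -0.0135  0.03  ]
ra [0.635  0.0425 0.058 ]
rb [ 0.6354 -0.1019  0.058 ]
df [0.582  0.1415 0.045 ]
dn [ 0.558  -0.1576  0.045 ]
pac [0.7159 0.0279 0.05  ]
```

View pics/w3.png

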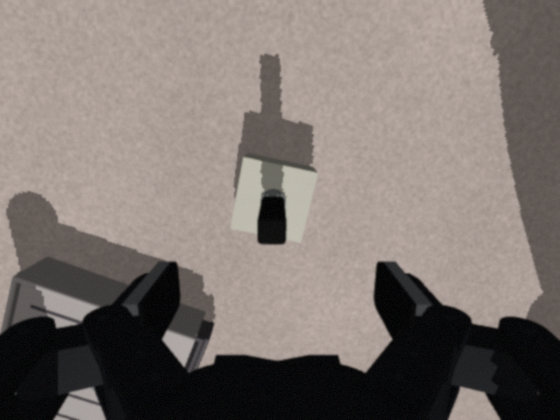

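The grip is square to the fingers, with its top centre at about (271.5,230). That means a shift of about (-3,-3) mm, then down and grip.

Request:
{"op": "jog_arm", "data": {
  "steps": [
    {"x": -1.5, "y": -1.5, "z": 15, "roll": 0, "hand": 1},
    {"x": -1.5, "y": -1.5, "z": 25, "roll": 0, "hand": 1},
    {"x": 0, "y": 0, "z": 25, "roll": 0, "hand": 1},
    {"x": 0, "y": 0, "z": 22, "roll": 0, "hand": 1},
    {"x": 0, "y": 0, "z": 16, "roll": 0, "hand": 1},
    {"x": 0, "y": 0, "z": 0, "roll": 0, "hand": 1}
  ]
}}

```text
clock: 3.13
position: [0.5222, -0.3302, 0.0952]
tool_rot: [0.0, 0.808, -0.589, -0.003]
contact_force: [0.2, 0.8, 0.8]
gripper_width: 0.0853
gripper_force: 0.0
```

Request:
{"op": "jog_arm", "data": {
  "newtons": 90,
  "steps": [
    {"x": 0, "y": 0, "z": 0, "roll": 0, "hand": 0},
    {"x": 0, "y": 0, "z": 0, "roll": 0, "hand": 0},
    {"x": 0, "y": 0, "z": 0, "roll": 0, "hand": 0},
    {"x": 0, "y": 0, "z": 0, "roll": 0, "hand": 0},
    {"x": 0, "y": 0, "z": 0, "roll": 0, "hand": 0},
    {"x": 0, "y": 0, "z": 0, "roll": 0, "hand": 0},
    {"x": 0, "y": 0, "z": 0, "roll": 0, "hand": 0},
    {"x": 0, "y": 0, "z": 0, "roll": 0, "hand": 0}
  ]
}}

```text
clock: 3.8
position: [0.5252, -0.3315, 0.0993]
tool_rot: [-0.0, 0.807, -0.59, 0.001]
contact_force: [0.4, 0.6, 6.3]
gripper_width: 0.0191
gripper_force: 87.8
```

Request:
{"op": "jog_arm", "data": {
  "steps": [
    {"x": 0, "y": 0, "z": -12, "roll": 0, "hand": 0},
    {"x": 0, "y": 0, "z": -25, "roll": 0, "hand": 0},
    {"x": 0, "y": 0, "z": -25, "roll": 0, "hand": 0},
    {"x": 0, "y": 0, "z": -18, "roll": 0.1, "hand": 0},
    {"x": 0, "y": 0, "z": -10, "roll": 0.1, "hand": 0},
    {"x": 0, "y": 0, "z": 0, "roll": 0.1, "hand": 0},
    {"x": 0, "y": 0, "z": 0, "roll": 0.1, "hand": 0}
  ]
}}

```text
clock: 4.38
position: [0.525, -0.3315, 0.1899]
tool_rot: [0.0, -0.672, 0.74, -0.001]
contact_force: [-0.3, 1.1, -2.3]
gripper_width: 0.0187
gripper_force: 88.3
```

Request:
{"op": "jog_arm", "data": {
  "steps": [
    {"x": -20, "y": 0, "z": 0, "roll": 0, "hand": 0},
    {"x": -38, "y": 2, "z": 0, "roll": 0, "hand": 0},
    {"x": -38, "y": 2, "z": 0, "roll": 0, "hand": 0},
    {"x": -38, "y": 2, "z": 0, "roll": 0, "hand": 0},
    {"x": -38, "y": 2, "z": 0, "roll": 0, "hand": 0},
    {"x": -38, "y": 2, "z": 0, "roll": 0, "hand": 0},
    {"x": -38, "y": 2, "z": 0, "roll": 0, "hand": 0},
    {"x": -38, "y": 2, "z": 0, "roll": 0, "hand": 0}
  ]
}}

```text
clock: 5.05
position: [0.5366, -0.0433, 0.1889]
tool_rot: [0.001, -0.674, 0.739, 0.0]
contact_force: [-0.2, 0.1, -1.8]
gripper_width: 0.019
gripper_force: 88.3
```

Request:
{"op": "jog_arm", "data": {
  "steps": [
    {"x": -38, "y": 2, "z": 0, "roll": 0, "hand": 0},
    {"x": -38, "y": 1, "z": 0, "roll": 0, "hand": 0},
    {"x": -20, "y": 0, "z": 0, "roll": 0, "hand": 0},
    {"x": 0, "y": 0, "z": 0, "roll": 0, "hand": 0},
    {"x": 0, "y": 0, "z": 0, "roll": 0, "hand": 0},
    {"x": 0, "y": 0, "z": 0, "roll": 0, "hand": 0}
  ]
}}

```text
clock: 5.55
position: [0.5424, 0.0499, 0.1887]
tool_rot: [-0.0, -0.674, 0.739, -0.0]
contact_force: [-0.5, -0.6, -1.1]
gripper_width: 0.0188
gripper_force: 88.3
```

```bash
python3 - <<'E'
from h import *
st=robot.get_state(); im=robot.capture("wrist"); cv2.imwrite("pics/w4.png",im)
np.save("w4.npy",np.r_[st["position"],st["tool_rot"]]); Rm=rot(st["tool_rot"])
print(st["clock"],st["position"],Rm.round(4).tolist(),st["gripper_width"],st["gripper_force"])
E
```

```text
5.55 [0.54244888 0.04987132 0.18867486] [[-0.0917, -0.9958, 0.0003], [-0.9958, 0.0917, -0.0007], [0.0007, -0.0004, -1.0]] 0.01883073164837369 88.321373462677
```

View pics/w4.png

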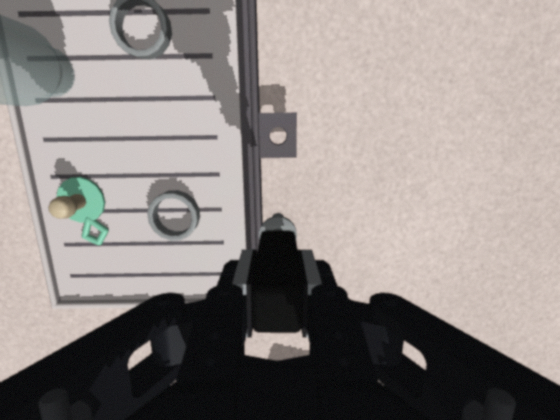

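The wrist view shows the eyelet at (278.5,135), the tab at (260–297,112–158), ring_a at (173,216) and ring_b at (139,25). The pacifier and bottle are at the left, and the rod is at column ~277.

```bash
python3 - <<'E'
from h import *
a=np.load("w4.npy"); st=dict(position=a[:3],tool_rot=a[3:]); c=cam("wrist",st); Rm=rot(a[3:])
for n,u,v,z in[("eye",278.5,135.5,.03),("ra",173,215.5,.059),("rb",139,25,.059),("edge1",237,5,.045),("edge2",246,195,.045),("slot1",36,100,.045),("slot2",215,98.5,.045),("slotb1",73,275,.045),("slotb2",222,274,.045),("tabfl",297,112,.03),("tabnl",297,158,.03),("pan1",258,100,.037),("pan2",262,200,.037)]:
    X=up(c,u,v,z); print(n,X.round(4),((X-a[:3])@Rm*1000).round(1))
print("tip exp",pr(c,a[:3]+Rm@[0,0,.094]),"collar",pr(c,a[:3]+Rm@[0,0,.054]))
im=cv2.imread("pics/w4.png"); 
g=cv2.cvtColor(im,cv2.COLOR_BGR2GRAY)[112:160,258:300]
m=(g>110).astype(np.uint8); m[:, :]=m; n,l,s,ce=cv2.connectedComponentsWithStats(m)
print(s.tolist(),(ce+[258,112]).round(1).tolist())
E
```

```text
eye [ 0.5358 -0.0058  0.03  ] [ 55.9   1.5 158.7]
ra [0.6334 0.0521 0.059 ] [-10.7 -90.3 129.7]
rb [ 0.6326 -0.097   0.059 ] [ 137.9 -103.2  129.8]
edge1 [ 0.5589 -0.1077  0.045 ] [155.3 -30.8 143.8]
edge2 [0.5697 0.0428 0.045 ] [  4.4 -27.7 143.7]
slot1 [ 0.7345 -0.0539  0.045 ] [  85.6 -200.7  143.8]
slot2 [ 0.5857 -0.0412  0.045 ] [ 86.6 -51.4 143.8]
slotb1 [0.7448 0.1056 0.045 ] [ -74.2 -196.3  143.7]
slotb2 [0.6018 0.1178 0.045 ] [-73.2 -52.8 143.6]
tabfl [ 0.5177 -0.0245  0.03  ] [ 76.2  17.9 158.7]
tabnl [0.5208 0.0158 0.03  ] [ 35.8  18.5 158.7]
pan1 [ 0.5506 -0.0372  0.037 ] [ 85.8 -16.1 151.7]
pan2 [0.5564 0.0506 0.037 ] [ -2.1 -13.8 151.7]
tip exp [276.83794047 214.8777774 ] collar [276.82128796 232.104169  ]
[[0, 0, 38, 48, 1447], [2, 0, 15, 2, 28], [3, 0, 39, 48, 319], [11, 16, 18, 16, 222]] [[276.2, 134.6], [267.0, 112.5], [290.6, 141.4], [277.6, 135.6]]
```

Request:
{"op": "jog_arm", "data": {
  "steps": [
    {"x": 20, "y": 0.4, "z": 0, "roll": 0, "hand": 0},
    {"x": 26, "y": 0.6, "z": 10, "roll": 0, "hand": 0},
    {"x": 10, "y": 0.2, "z": 20, "roll": 0, "hand": 0},
    {"x": 0, "y": 0, "z": 18, "roll": 0, "hand": 0},
    {"x": 0, "y": 0, "z": 10, "roll": 0, "hand": 0},
    {"x": 0, "y": 0, "z": 0, "roll": 0, "hand": 0},
    {"x": 0, "y": 0, "z": 6, "roll": 0, "hand": 0},
    {"x": 0, "y": 0, "z": 6, "roll": 0, "hand": 0}
  ]
}}

```text
clock: 6.27
position: [0.5371, -0.0052, 0.1188]
tool_rot: [0.001, -0.674, 0.739, -0.001]
contact_force: [-0.1, 0.1, -1.0]
gripper_width: 0.0189
gripper_force: 88.3
```

Request:
{"op": "jog_arm", "data": {
  "steps": [
    {"x": 0, "y": 0, "z": 7, "roll": 0, "hand": 0},
    {"x": 0, "y": 0, "z": 6, "roll": 0, "hand": 0},
    {"x": 0, "y": 4, "z": 0, "roll": 0, "hand": 0},
    {"x": 0, "y": 10, "z": 0, "roll": 0, "hand": 0},
    {"x": 0, "y": 15, "z": 0, "roll": 0, "hand": 0},
    {"x": 0, "y": 15, "z": 0, "roll": 0, "hand": 0},
    {"x": 0, "y": 15, "z": 0, "roll": 0, "hand": 0},
    {"x": 0, "y": 15, "z": 0, "roll": 0, "hand": 0}
  ]
}}

```text
clock: 6.93
position: [0.4634, 0.0005, 0.1058]
tool_rot: [0.0, -0.674, 0.739, -0.002]
contact_force: [2.7, -1.2, -3.2]
gripper_width: 0.0189
gripper_force: 88.1
```

Request:
{"op": "jog_arm", "data": {
  "steps": [
    {"x": 0, "y": 10, "z": 0, "roll": 0, "hand": 0},
    {"x": 0, "y": 6, "z": 0, "roll": 0, "hand": 0},
    {"x": 0, "y": 0, "z": 0, "roll": 0, "hand": 0}
  ]
}}

```text
clock: 7.18
position: [0.4457, 0.0024, 0.1057]
tool_rot: [-0.0, -0.674, 0.739, -0.0]
contact_force: [-0.4, -2.2, -1.1]
gripper_width: 0.0189
gripper_force: 88.3
```

Request:
{"op": "jog_arm", "data": {
  "steps": [
    {"x": 0, "y": 3, "z": 0, "roll": 0, "hand": 0},
    {"x": 0, "y": 2, "z": 0, "roll": 0, "hand": 0},
    {"x": 0, "y": 0, "z": 0, "roll": 0, "hand": 0}
  ]
}}

```text
clock: 7.43
position: [0.444, 0.0028, 0.1056]
tool_rot: [0.001, -0.674, 0.739, -0.002]
contact_force: [4.0, -3.3, -0.6]
gripper_width: 0.0187
gripper_force: 88.4
```

Request:
{"op": "jog_arm", "data": {
  "steps": [
    {"x": 0, "y": 2, "z": 0, "roll": 0, "hand": 0},
    {"x": 0, "y": 0, "z": 0, "roll": 0, "hand": 0}
  ]
}}

```text
clock: 7.6
position: [0.4434, 0.0027, 0.1057]
tool_rot: [0.002, -0.674, 0.739, -0.003]
contact_force: [5.8, -3.4, -1.3]
gripper_width: 0.0191
gripper_force: 88.4
```

Request:
{"op": "jog_arm", "data": {
  "steps": [
    {"x": 0, "y": 2, "z": 0, "roll": 0, "hand": 0},
    {"x": 0, "y": 0, "z": 0, "roll": 0, "hand": 0}
  ]
}}

```text
clock: 7.77
position: [0.4429, 0.0026, 0.1058]
tool_rot: [0.002, -0.674, 0.739, -0.004]
contact_force: [7.5, -3.9, -3.0]
gripper_width: 0.0191
gripper_force: 88.4
```

The drawer is at its stop. Next: lift out and put the tip into ring_a.

Request:
{"op": "jog_arm", "data": {
  "steps": [
    {"x": 0, "y": -5, "z": -10, "roll": 0, "hand": 0},
    {"x": 0, "y": 0, "z": -20, "roll": 0, "hand": 0},
    {"x": 0, "y": 0, "z": -30, "roll": 0, "hand": 0},
    {"x": -11, "y": -31, "z": 0, "roll": 0, "hand": 0},
    {"x": -11, "y": -31, "z": 0, "roll": 0, "hand": 0},
    {"x": -11, "y": -31, "z": 0, "roll": 0, "hand": 0},
    {"x": -11, "y": -31, "z": 0, "roll": 0, "hand": 0},
    {"x": -11, "y": -31, "z": 0, "roll": 0, "hand": 0}
  ]
}}

```text
clock: 8.43
position: [0.6016, 0.0466, 0.1647]
tool_rot: [-0.001, -0.675, 0.738, 0.003]
contact_force: [1.0, -1.1, -1.9]
gripper_width: 0.0189
gripper_force: 89.7
```

Request:
{"op": "jog_arm", "data": {
  "steps": [
    {"x": -11, "y": -31, "z": 0, "roll": 0, "hand": 0},
    {"x": 0, "y": 0, "z": 0, "roll": 0, "hand": 0},
    {"x": 0, "y": 0, "z": 0, "roll": 0, "hand": 0}
  ]
}}

```text
clock: 8.68
position: [0.6332, 0.0543, 0.163]
tool_rot: [-0.002, -0.675, 0.737, 0.002]
contact_force: [-0.5, 0.2, -2.4]
gripper_width: 0.0189
gripper_force: 89.6
```

```bash
cat > s.py <<'E'
from h import *
a=np.load("w4.npy"); Rm=rot(a[3:])
def S():
    st=robot.get_state(); print(round(st["clock"],2),((st["position"]-a[:3])@Rm*1000).round(1),"z",st["position"][2].round(4),"F",st["contact_force"].round(1)); return st
E
python3 - <<'E'
from s import *
st=S(); w=robot.capture("wrist"); s=robot.capture("side")
cv2.imwrite("pics/w5.png",np.hstack([w[:,60:460],cv2.resize(s[150:330,220:400],(420,420),interpolation=cv2.INTER_CUBIC)[:,:400]]))
E
```

```text
8.68 [-12.8 -90.   25.7] z 0.163 F [-0.5  0.2 -2.4]
```

View pics/w5.png

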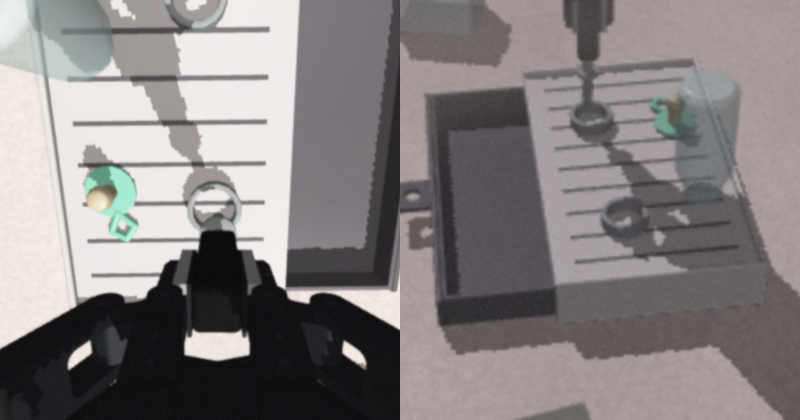

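Left (wrist): ring_a is at about (275,206) in full-image pixels, just under the rod, and the drawer is open. Right (side): the rod tip is above ring_a, slightly to its left.

```bash
python3 - <<'E'
from s import *
st=S(); c=cam("wrist",st); p=st["position"];Rn=rot(st["tool_rot"])
X=up(c,275,206,.059); print("ring in tool",((X-p)@Rn*1000).round(1)); 
Y=up(c,256,5,.059); print("ringb in tool",((Y-p)@Rn*1000).round(1))
print("edge",((up(c,352,206,.045)-p)@Rn*1000).round(1), "tiltvec",Rn[:,2].round(4), "tip",(p+Rn@[0,0,.094]).round(4))
E
```

```text
8.78 [-10.9 -88.7  24.4] z 0.1643 F [-0.1 -0.1 -1.4]
ring in tool [  4.   -1.4 105.3]
ringb in tool [143.4 -13.9 105.2]
edge [  0.3  62.4 119.5] tiltvec [-4.3e-03  7.0e-04 -1.0e+00] tip [0.6314 0.0527 0.0703]
```

Request:
{"op": "jog_arm", "data": {
  "steps": [
    {"x": 2, "y": 0, "z": 8, "roll": 0, "hand": 0},
    {"x": 0, "y": 0, "z": 8, "roll": 0, "hand": 0},
    {"x": 0, "y": 0, "z": 6, "roll": 0, "hand": 0},
    {"x": 0, "y": 0, "z": 0, "roll": 0, "hand": 0},
    {"x": 0, "y": 0, "z": 0, "roll": 0, "hand": 0}
  ]
}}

```text
clock: 9.2
position: [0.633, 0.0504, 0.1427]
tool_rot: [-0.0, -0.674, 0.739, 0.001]
contact_force: [0.3, 0.4, -1.1]
gripper_width: 0.0188
gripper_force: 89.6
```

Request:
{"op": "jog_arm", "data": {
  "steps": [
    {"x": 0, "y": 6, "z": 0, "roll": 0, "hand": 0},
    {"x": 0, "y": 7, "z": 0, "roll": 0, "hand": 0},
    {"x": 0, "y": 8, "z": 0, "roll": 0, "hand": 0},
    {"x": 0, "y": 8, "z": 0, "roll": 0, "hand": 0},
    {"x": 0, "y": 8, "z": 0, "roll": 0, "hand": 0},
    {"x": 0, "y": 8, "z": 0, "roll": 0, "hand": 0},
    {"x": 0, "y": 8, "z": 0, "roll": 0, "hand": 0},
    {"x": 0, "y": 7, "z": 0, "roll": 0, "hand": 0}
  ]
}}

```text
clock: 9.87
position: [0.5731, 0.0559, 0.1434]
tool_rot: [0.0, -0.674, 0.739, -0.0]
contact_force: [-0.0, -0.4, -0.5]
gripper_width: 0.0189
gripper_force: 89.7
```

Request:
{"op": "jog_arm", "data": {
  "steps": [
    {"x": 0, "y": 6, "z": 0, "roll": 0, "hand": 0},
    {"x": 0, "y": 6, "z": 0, "roll": 0, "hand": 0},
    {"x": 0, "y": 6, "z": 0, "roll": 0, "hand": 0},
    {"x": 0, "y": 6, "z": 0, "roll": 0, "hand": 0},
    {"x": 0, "y": 6, "z": 0, "roll": 0, "hand": 0},
    {"x": 0, "y": 6, "z": 0, "roll": 0, "hand": 0},
    {"x": 0, "y": 6, "z": 0, "roll": 0, "hand": 0},
    {"x": 0, "y": 4, "z": 0, "roll": 0, "hand": 0}
  ]
}}

```text
clock: 10.53
position: [0.5272, 0.06, 0.1433]
tool_rot: [-0.0, -0.674, 0.739, 0.0]
contact_force: [-0.6, -0.8, -0.7]
gripper_width: 0.0189
gripper_force: 89.5
```

Request:
{"op": "jog_arm", "data": {
  "steps": [
    {"x": 0, "y": 0, "z": 0, "roll": 0, "hand": 0},
    {"x": 0, "y": 0, "z": 0, "roll": 0, "hand": 0},
    {"x": 0, "y": 0, "z": -10, "roll": 0, "hand": 0},
    {"x": 0, "y": 0, "z": -15, "roll": 0, "hand": 0}
  ]
}}

```text
clock: 10.87
position: [0.5277, 0.06, 0.1681]
tool_rot: [-0.001, -0.674, 0.739, 0.001]
contact_force: [0.3, 0.8, -1.1]
gripper_width: 0.0192
gripper_force: 89.5
```

```bash
python3 - <<'E'
from s import *
st=S(); w=robot.capture("wrist"); s=robot.capture("side")
cv2.imwrite("pics/w6.png",np.hstack([w[:,60:460],cv2.resize(s[150:330,220:400],(420,420),interpolation=cv2.INTER_CUBIC)[:,:400]]))
E
```

```text
10.87 [-8.7 15.6 20.5] z 0.1681 F [ 0.3  0.8 -1.1]
```

View pics/w6.png

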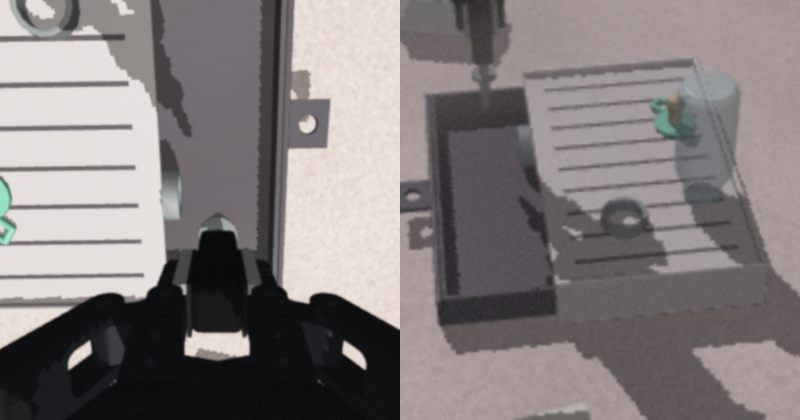

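Left (wrist): ring_a fell off but stands on edge, leaning on the deck front at (231,193) in full-image pixels. Right (side): it shows at (527,148). I'll topple it forward by sweeping the rod tip over the deck edge against its top rim.

```bash
python3 - <<'E'
from s import *
st=S(); c=cam("wrist",st); p=st["position"];Rn=rot(st["tool_rot"])
for n,u,v,z in[("top-left",222,170,.047),("topl2",224,218,.047),("right",242,193,.04),("mid",231,193,.05),("edge",217,120,.045),("edge2",222,200,.045),("rb",105,6,.059)]: print(n,((up(c,u,v,z)-p)@Rn*1000).round(1))
E
```

```text
10.97 [-8.2 13.2 18.2] z 0.1705 F [-0.4  0.2 -1.6]
top-left [ 29.8 -44.9 123.7]
topl2 [-11.2 -45.  123.7]
right [  9.1 -29.8 130.6]
mid [ 11.2 -37.8 120.6]
edge [ 69.2 -47.4 125.7]
edge2 [  4.1 -46.4 125.7]
rb [ 145.1 -118.7  112.1]
```

Request:
{"op": "jog_arm", "data": {
  "steps": [
    {"x": 5, "y": -32, "z": 0, "roll": 0, "hand": 0},
    {"x": 5, "y": -31, "z": 0, "roll": 0, "hand": 0},
    {"x": 0, "y": 0, "z": 14, "roll": 0, "hand": 0},
    {"x": 0, "y": 0, "z": 10, "roll": 0, "hand": 0},
    {"x": 0, "y": 0, "z": 5, "roll": 0, "hand": 0},
    {"x": 0, "y": 4, "z": 0, "roll": 0, "hand": 0},
    {"x": 0, "y": 5, "z": 0, "roll": 0, "hand": 0},
    {"x": 0, "y": 5, "z": 0, "roll": 0, "hand": 0}
  ]
}}

```text
clock: 11.63
position: [0.5752, 0.0458, 0.1392]
tool_rot: [-0.0, -0.674, 0.739, 0.0]
contact_force: [-0.5, 0.3, -0.3]
gripper_width: 0.0188
gripper_force: 89.8
```

Request:
{"op": "jog_arm", "data": {
  "steps": [
    {"x": 0, "y": 5, "z": 0, "roll": 0, "hand": 0},
    {"x": 0, "y": 6, "z": 0, "roll": 0, "hand": 0},
    {"x": 0, "y": 6, "z": 0, "roll": 0, "hand": 0},
    {"x": 0, "y": 6, "z": 0, "roll": 0, "hand": 0},
    {"x": 0, "y": 6, "z": 0, "roll": 0, "hand": 0},
    {"x": 0, "y": 6, "z": 0, "roll": 0, "hand": 0},
    {"x": 0, "y": 0, "z": -10, "roll": 0, "hand": 0},
    {"x": 0, "y": 0, "z": -10, "roll": 0, "hand": 0}
  ]
}}

```text
clock: 12.3
position: [0.5406, 0.0488, 0.1598]
tool_rot: [-0.0, -0.674, 0.739, 0.0]
contact_force: [-0.5, 0.0, -0.7]
gripper_width: 0.019
gripper_force: 89.5
```

```bash
python3 - <<'E'
from s import *
st=S(); w=robot.capture("wrist"); s=robot.capture("side")
cv2.imwrite("pics/w7.png",np.hstack([w[:,60:460],cv2.resize(s[150:330,220:400],(420,420),interpolation=cv2.INTER_CUBIC)[:,:400]]))
# numeric glimpse: bright pixels inside the drawer strip (wrist)
g=cv2.cvtColor(w,cv2.COLOR_BGR2GRAY); print(cv2.resize(g[120:230,220:340],(24,22),interpolation=cv2.INTER_AREA))
E
```

```text
12.3 [ 1.2  1.8 28.8] z 0.1598 F [-0.5  0.  -0.7]
[[149 144 131  78  67  86 112 114 114 114 114 114 114 115 115 115 115 115
  115 114 114 114 113  76]
 [187 146 135 105  68  68 106 114 114 114 114 114 115 115 115 115 115 114
  114 114 114 114 114  84]
 [227 210 146 110  74  66  81 112 113 113 113 113 114 114 114 114 114 114
  114 114 114 114 112  74]
 [229 227 157 112 101  68  72 109 113 113 114 114 114 114 114 114 113 114
  114 113 113 113 112  77]
 [229 227 153 112 112  92  75 111 114 114 114 114 113 114 114 114 114 114
  114 114 113 113 111  71]
 [229 229 175 112 112 112 101 111 114 114 115 114 114 114 114 114 114 114
  114 113 113 113 109  72]
 [229 229 215 121 112 113 113 113 114 113 114 113 114 114 113 114 115 114
  114 114 114 114 110  68]
 [229 229 226 130 112 113 113 113 113 113 113 113 113 113 113 113 114 114
  114 114 114 114 108  68]
 [229 229 227 135 113 113 112 113 113 112 112 112 112 113 113 114 114 114
  114 114 113 114 108  66]
 [229 229 228 140 112 113 112 112 103  78  75  77  97 111 114 114 114 114
  114 113 113 113 110  70]
 [229 229 229 146 112 112 112  90  68  6
[... 472 characters left out ...]
29 229 172 111 112  80 138 147 113 112 113 114 110  74 140 144 114
  114 115 115 115 103  64]
 [229 229 229 178 111 112 107 161 112 112 113 114 106  79  64 105 162 115
  114 115 115 116 103  63]
 [229 229 229 183 112 112 113 164  88  76  93  91  66  62  63 105 159 115
  115 115 115 116  96  63]
 [229 229 229 189 112 111 112 152 118  63  63  64  63  63  65 137 148 115
  115 116 117 117  98  63]
 [229 229 229 194 112 112 111 126 162  86  76  82  86  75 106 175 124 116
  116 117 117 116  94  62]
 [229 229 229 199 112 111 111 112 118  95  95  96 142 157 149 133 116 116
  117 117 117 118 102  63]
 [229 229 229 204 113 111 112 112 107 102  95  90 127 168 165 121 117 117
  117 117 118 118  95  62]]
```

The numeric dump shows ring_a flat on the drawer floor: a circle about 50 px across at (278,205). On to ring_b.

Request:
{"op": "jog_arm", "data": {
  "steps": [
    {"x": 13, "y": -11, "z": -6, "roll": 0, "hand": 0},
    {"x": 27, "y": -21, "z": 0, "roll": 0, "hand": 0},
    {"x": 27, "y": -21, "z": 0, "roll": 0, "hand": 0},
    {"x": 27, "y": -21, "z": 0, "roll": 0, "hand": 0},
    {"x": 27, "y": -21, "z": 0, "roll": 0, "hand": 0},
    {"x": 14, "y": -10, "z": 0, "roll": 0, "hand": 0},
    {"x": 0, "y": 0, "z": 0, "roll": 0, "hand": 0},
    {"x": 0, "y": 0, "z": 0, "roll": 0, "hand": 0}
  ]
}}

```text
clock: 13.07
position: [0.6337, -0.0968, 0.1654]
tool_rot: [-0.0, -0.673, 0.739, -0.0]
contact_force: [0.5, 0.4, -0.9]
gripper_width: 0.0191
gripper_force: 89.6
```

```bash
python3 - <<'E'
from s import *
st=S(); w=robot.capture("wrist"); np.save("w8.npy",np.r_[st["position"],st["tool_rot"]]); cv2.imwrite("pics/w8.png",w)
g=cv2.cvtColor(w,cv2.COLOR_BGR2GRAY); print(cv2.resize(g[170:240,240:320],(20,18),interpolation=cv2.INTER_AREA))
E
```

```text
13.07 [ 137.6 -104.3   23.4] z 0.1654 F [ 0.5  0.4 -0.9]
[[240 239 239 193 158 158 157 158 158 159 173 223 238 240 240 240 240 240
  240 240]
 [240 239 209 174 157 158 158 158 157 158 158 169 183 236 240 240 240 241
  240 240]
 [240 234 173 158 158 158 155 144 137 133 139 153 160 225 240 240 241 241
  240 240]
 [239 212 160 157 156 138 110 101 119 141 132 116 126 184 234 240 240 240
  240 240]
 [231 179 148 146 131 109 113 116 149 189 192 184 156 127 198 216 217 217
  213 210]
 [147 107  85  85 142 171 123 128 136 142 150 171 191 167 122 148 153 153
  151 152]
 [218 162 136 136 197 227 226 227 229 229 229 230 219 185 175 217 235 235
  235 236]
 [239 204 153 180 222 239 240 240 239 239 240 239 199 160 187 198 240 240
  240 240]
 [239 223 158 192 229 239 239 239 240 239 240 229 169 155 169 196 238 240
  240 240]
 [239 238 195 185 202 237 240 239 239 239 239 196 157 154 150 199 238 240
  241 241]
 [239 239 206 178 146 197 221 239 236 219 181 160 156 150 137 200 237 240
  240 240]
 [239 239 214 181 118 154 167 184 130 101 109 151 156 134 141 208 239 241
  241 241]
 [239 239 226 191 126 129 139 112  98  99 107 133 135 102 178 225 241 241
  241 241]
 [239 239 238 209 169  96 101 105 106 106 147 179 153 136 207 235 240 240
  239 240]
 [199 191 193 186 179 144 127 110 109 108 153 190 189 182 179 177 178 173
  169 172]
 [169 169 175 176 179 162 103  68  63  56  81 119 130 167 192 200 200 200
  204 207]
 [238 238 239 239 228  78  16  14  14  13  14  15  16  80 229 241 241 241
  241 241]
 [240 239 240 240 220  41  13  14  13  14  13  14  13  44 225 241 241 242
  242 242]]
```

Request:
{"op": "jog_arm", "data": {
  "steps": [
    {"x": 3, "y": 0, "z": 8, "roll": 0, "hand": 0},
    {"x": 0, "y": 0, "z": 8, "roll": 0, "hand": 0},
    {"x": 0, "y": 0, "z": 7, "roll": 0, "hand": 0},
    {"x": 0, "y": 0, "z": 0, "roll": 0, "hand": 0},
    {"x": 0, "y": 0, "z": 0, "roll": 0, "hand": 0}
  ]
}}

```text
clock: 13.53
position: [0.6326, -0.0974, 0.1414]
tool_rot: [-0.0, -0.674, 0.738, 0.001]
contact_force: [0.9, -0.9, -0.9]
gripper_width: 0.0191
gripper_force: 89.6
```

Request:
{"op": "jog_arm", "data": {
  "steps": [
    {"x": 0, "y": 6, "z": 0, "roll": 0, "hand": 0},
    {"x": 0, "y": 7, "z": 0, "roll": 0, "hand": 0},
    {"x": 0, "y": 8, "z": 0, "roll": 0, "hand": 0},
    {"x": 0, "y": 8, "z": 0, "roll": 0, "hand": 0},
    {"x": 0, "y": 8, "z": 0, "roll": 0, "hand": 0},
    {"x": 0, "y": 8, "z": 0, "roll": 0, "hand": 0},
    {"x": 0, "y": 8, "z": 0, "roll": 0, "hand": 0},
    {"x": 0, "y": 8, "z": 0, "roll": 0, "hand": 0}
  ]
}}

```text
clock: 14.2
position: [0.5717, -0.0927, 0.1426]
tool_rot: [0.0, -0.674, 0.739, -0.0]
contact_force: [0.8, 0.9, -0.7]
gripper_width: 0.0192
gripper_force: 89.7
```

Request:
{"op": "jog_arm", "data": {
  "steps": [
    {"x": 0, "y": 8, "z": 0, "roll": 0, "hand": 0},
    {"x": 0, "y": 8, "z": 0, "roll": 0, "hand": 0},
    {"x": 0, "y": 7, "z": 0, "roll": 0, "hand": 0},
    {"x": 0, "y": 4, "z": 8, "roll": 0, "hand": 0},
    {"x": 0, "y": 4, "z": 8, "roll": 0, "hand": 0},
    {"x": 0, "y": 4, "z": 8, "roll": 0, "hand": 0},
    {"x": 0, "y": 6, "z": 4, "roll": 0, "hand": 0},
    {"x": 0, "y": 6, "z": 0, "roll": 0, "hand": 0}
  ]
}}

```text
clock: 14.87
position: [0.5245, -0.0881, 0.1132]
tool_rot: [-0.001, -0.674, 0.739, 0.001]
contact_force: [0.3, 0.1, -1.2]
gripper_width: 0.0188
gripper_force: 89.7
```

Request:
{"op": "jog_arm", "data": {
  "steps": [
    {"x": 0, "y": 6, "z": 0, "roll": 0, "hand": 0},
    {"x": 0, "y": 6, "z": 0, "roll": 0, "hand": 0},
    {"x": 0, "y": 6, "z": 0, "roll": 0, "hand": 0},
    {"x": 0, "y": 0, "z": 0, "roll": 0, "hand": 0},
    {"x": 0, "y": 0, "z": 0, "roll": 0, "hand": 0}
  ]
}}

```text
clock: 15.28
position: [0.5076, -0.0868, 0.1146]
tool_rot: [0.0, -0.674, 0.739, -0.0]
contact_force: [0.7, -0.1, -1.6]
gripper_width: 0.0192
gripper_force: 89.7
```

```bash
python3 - <<'E'
from s import *
st=S(); w=robot.capture("wrist"); np.save("w9.npy",np.r_[st["position"],st["tool_rot"]]); cv2.imwrite("pics/w9.png",w)
g=cv2.cvtColor(w,cv2.COLOR_BGR2GRAY); print(cv2.resize(g[140:250,200:340],(28,22),interpolation=cv2.INTER_AREA))
E
```

```text
15.28 [139.2  22.2  74.1] z 0.1146 F [ 0.7 -0.1 -1.6]
[[114 114 113 113 113 101  99  69  67  67  67  67  87 115 116 116 116 116
  116 115 116 115 115  80  67  67  46  58]
 [113 113 113 113 114 114  99  67  67  67  67  67  70 110 116 116 116 116
  115 115 116 115 115  86  66  66  45  61]
 [ 76  78 105 113 113 113 108  69  67  67  67  67  68 101 116 115 116 116
  115 115 115 115 114  76  66  66  45  64]
 [ 66  66  75 112 113 114 113  78  67  66  67  67  71 109 115 116 116 116
  116 116 116 116 116  81  66  66  44  67]
 [ 66  66  67  99 114 114 114  90  67  67  67  67  89 115 115 116 116 116
  116 115 116 116 114  78  67  65  43  71]
 [ 66  65  66  70 110 115 114 113  93  85  67  66  76 110 115 116 115 116
  116 116 116 115 114  77  66  65  43  74]
 [ 65  65  65  66 100 114 115 114 114 113  96  66  66 101 116 116 116 116
  116 115 115 115 116  85  66  65  42  75]
 [ 65  65  65  64  84 114 114 114 114 114 109  69  66  87 114 115 116 116
  115 116 115 115 114  73  65  64  41  78]
 [ 65  65  65  64  73 112 113 114 114 114 114  98  66  67  99 116 116 116
  115 115 115 116 115  80  64  64  4
[... 828 characters left out ...]
163 172 172 167 136 144 112 113 113 113 113 114 103  93  97  97 134 159
  123 117 117 119 116  69  64  59  39 106]
 [165 182 181 181 127 122 112 113 113 113 114 115 134 100  97  93 147 171
  167 122 118 118 113  69  63  59  39 108]
 [162 186 188 190 132 100 112 113 113 113 115 124  94  28  24  21  27  39
   78 135 119 118 116  68  63  57  40 110]
 [157 185 190 192 140  91 112 113 113 114 115 115  30  12  12  11  11  12
   17 115 119 119 117  73  63  57  41 112]
 [142 183 185 190 152  91 113 113 113 114 114  97  15  12  12  12  11  11
   12  87 119 120 115  67  63  56  42 114]
 [124 153 161 166 156 112 113 113 109 108 105  77  12  11  12  12  11  11
   11  65 110 113 113  70  63  55  44 118]]
```

Ring_b also stands leaning on the deck. I'll lift and locate it.

Request:
{"op": "jog_arm", "data": {
  "steps": [
    {"x": 0, "y": 0, "z": -15, "roll": 0, "hand": 0},
    {"x": 0, "y": 0, "z": -25, "roll": 0, "hand": 0},
    {"x": 0, "y": -14, "z": -15, "roll": 0, "hand": 0},
    {"x": 0, "y": 0, "z": 0, "roll": 0, "hand": 0},
    {"x": 0, "y": 0, "z": 0, "roll": 0, "hand": 0}
  ]
}}

```text
clock: 15.75
position: [0.5228, -0.0881, 0.1696]
tool_rot: [0.001, -0.675, 0.738, -0.001]
contact_force: [-0.5, 0.2, -1.0]
gripper_width: 0.0188
gripper_force: 90.0
```

```bash
python3 - <<'E'
from s import *
st=S(); w=robot.capture("wrist"); cv2.imwrite("pics/w10.png",w)
g=cv2.cvtColor(w,cv2.COLOR_BGR2GRAY); print(cv2.resize(g[150:270,205:265],(15,30),interpolation=cv2.INTER_AREA))
c=cam("wrist",st);p=st["position"];Rn=rot(st["tool_rot"])
for v in(170,190,210,230,250): print(v,((up(c,231,v,.047)-p)@Rn*1000).round(1))
E
```

```text
15.75 [139.1   7.   19.1] z 0.1696 F [-0.5  0.2 -1. ]
[[224 225 225 225 225 208  79  64  63  92 109 110 110 110 110]
 [225 225 225 225 225 211  83  63  63  78 106 109 110 110 110]
 [225 225 225 225 225 215  88  63  62  63  89 108 108 109 109]
 [225 225 225 225 225 219  93  62  62  62  77 108 109 109 109]
 [225 225 225 225 226 220  99  62  63  62  67 104 109 108 109]
 [224 225 225 226 226 221 107  63  62  62  63  96 108 108 108]
 [225 225 225 225 225 222 113  62  64  64  64  84 108 108 109]
 [225 225 226 225 225 223 120  68  79  79  78  82 106 108 108]
 [225 225 225 225 225 224 129  77  89  88  88 105 108 108 108]
 [214 225 225 225 225 225 136  88 103 101 102 130 117 108 108]
 [192 225 225 224 225 224 142 103 122 118 116 149 125 108 109]
 [224 225 225 225 224 224 150 117 140 138 135 152 124 109 108]
 [224 224 224 225 225 224 161 129 157 155 153 152 121 109 108]
 [224 224 225 224 224 225 176 144 171 170 169 149 116 107 107]
 [224 224 225 224 225 225 181 146 179 179 180 146 110 108 108]
 [224 224 224 224 224 224 187 147 180 187 187 144 104 107 108]
 [224 225 225 225 225 224 191 143 178 
[... 264 characters left out ...]
109 130  90]
 [225 224 224 225 225 225 213 119 108 108 108 109 109 115  22]
 [224 225 224 225 225 225 216 122 107 108 108 108 109  81  13]
 [224 224 224 224 225 225 220 125 107 108 109 108 108  62  11]
 [224 224 224 225 224 225 221 130 108 102 100 100  95  45  11]
 [225 224 224 225 225 225 222 135 105  77  72  62  27  21  11]
 [224 224 225 224 225 225 222 139  99  72  70  52  13  12  11]
 [162 190 224 225 225 212 138  76  69  70  70  40  11  11  11]
 [175 196 224 224 204  73  18  18  59  70  69  30  11  10  11]
 [225 225 225 225 140  18  16  26  67  70  67  22  11  10  11]]
170 [ 29.9 -37.4 122.7]
190 [ 13.3 -38.  122.7]
210 [ -3.9 -38.7 122.7]
230 [-21.6 -39.3 122.7]
250 [-40.  -40.  122.7]
```

Request:
{"op": "jog_arm", "data": {
  "steps": [
    {"x": 3, "y": -28, "z": 0, "roll": 0, "hand": 0},
    {"x": 0, "y": -28, "z": 0, "roll": 0, "hand": 0},
    {"x": 0, "y": 0, "z": 14, "roll": 0, "hand": 0},
    {"x": 0, "y": 0, "z": 10, "roll": 0, "hand": 0},
    {"x": 0, "y": 0, "z": 4, "roll": 0, "hand": 0},
    {"x": 0, "y": 4, "z": 0, "roll": 0, "hand": 0},
    {"x": 0, "y": 5, "z": 0, "roll": 0, "hand": 0},
    {"x": 0, "y": 5, "z": 0, "roll": 0, "hand": 0}
  ]
}}

```text
clock: 16.47
position: [0.5615, -0.0948, 0.1411]
tool_rot: [-0.0, -0.674, 0.739, 0.001]
contact_force: [0.2, -0.2, -0.6]
gripper_width: 0.0185
gripper_force: 89.9
```

Request:
{"op": "jog_arm", "data": {
  "steps": [
    {"x": 0, "y": 5, "z": 0, "roll": 0, "hand": 0},
    {"x": 0, "y": 6, "z": 0, "roll": 0, "hand": 0},
    {"x": 0, "y": 6, "z": 0, "roll": 0, "hand": 0},
    {"x": 0, "y": 6, "z": 0, "roll": 0, "hand": 0},
    {"x": 0, "y": 6, "z": 0, "roll": 0, "hand": 0},
    {"x": 0, "y": 6, "z": 0, "roll": 0, "hand": 0},
    {"x": 0, "y": 0, "z": -10, "roll": 0, "hand": 0},
    {"x": 0, "y": 0, "z": -15, "roll": 0, "hand": 0}
  ]
}}

```text
clock: 17.13
position: [0.5271, -0.0913, 0.1661]
tool_rot: [-0.001, -0.674, 0.739, 0.001]
contact_force: [1.3, 0.3, -0.9]
gripper_width: 0.0189
gripper_force: 89.8
```

```bash
python3 - <<'E'
from s import *
st=S(); w=robot.capture("wrist"); cv2.imwrite("pics/w11.png",w)
g=cv2.cvtColor(w,cv2.COLOR_BGR2GRAY); print(cv2.resize(g[140:250,220:340],(24,22),interpolation=cv2.INTER_AREA))
E
```

```text
17.13 [141.9   2.4  22.7] z 0.1661 F [ 1.3  0.3 -0.9]
[[227 224 134 110 110 110 111 111 111 111 111 111 111 111 111 111 111 111
  111 111 111 109  73  63]
 [227 227 167 109 110 111 111 111 111 111 111 112 111 111 111 112 111 111
  111 110 110 109  75  63]
 [227 227 176 110 110 111 110 111 111 111 111 111 111 111 111 112 112 111
  111 111 111 109  69  63]
 [226 227 182 110 110 110 111 110 111 111 110 111 111 111 111 112 112 111
  111 111 111 108  71  63]
 [227 227 187 110 110 110 110 110 110 110 104 110 108 110 111 111 111 111
  111 111 111 108  67  62]
 [227 227 192 111 110 110 109 109  98  82  70  73  71  93 110 111 111 111
  111 110 110 109  72  62]
 [227 227 198 111 110 110 110  93  66  63  63  63  63  64  81 110 111 111
  111 110 111 108  66  62]
 [227 227 203 112 109 110 102  66  63  63  66  77  78  73  65 102 112 111
  111 111 111 107  69  62]
 [227 227 209 111 108 109  96  63  62  93 145 169 167 160 123  86 110 111
  111 111 111 108  66  62]
 [227 227 212 113 108 108  90  62  97 166 144 119 115 123 147 146 110 111
  111 111 112 103  63  62]
 [226 227 215 115 108 108 101  72 15
[... 476 characters left out ...]
26 224 135 108 109 109 109 130 136  77  79  96  79 123 169 121 113
  113 114 113 101  61  60]
 [226 226 225 141 109 109 109 110  99  90  93  93 141 154 145 121 114 114
  114 114 114 106  63  60]
 [226 226 225 146 109 108 109 110 122 106  92  87 124 165 161 119 115 114
  115 115 115 102  61  59]
 [226 226 226 152 109 109 109 120  91  32  23  20  26  38  76 130 115 115
  115 115 116  96  61  59]
 [226 226 226 158 109 110 110 111  29  12  12  11  11  11  17 114 116 116
  116 116 116 100  61  58]
 [226 226 227 164 109 110 110  94  14  11  12  11  11  11  10  87 116 117
  117 117 118  96  60  58]
 [226 226 227 170 105 103 101  75  11  11  11  11  11  11  10  64 108 110
  114 117 119 105  61  57]]
```

Ring_b is flat too: a circle at about (281,198). Next I'll bring the rod down in front of the tab and push the drawer shut.

Request:
{"op": "jog_arm", "data": {
  "steps": [
    {"x": -20, "y": 29, "z": 0, "roll": 0, "hand": 0},
    {"x": -22, "y": 32, "z": 0, "roll": 0, "hand": 0},
    {"x": -22, "y": 32, "z": 0, "roll": 0, "hand": 0},
    {"x": -21, "y": 31, "z": 0, "roll": 0, "hand": 0},
    {"x": 0, "y": 0, "z": 0, "roll": 0, "hand": 0},
    {"x": 0, "y": 0, "z": 0, "roll": 0, "hand": 0}
  ]
}}

```text
clock: 17.68
position: [0.4114, 0.0057, 0.1667]
tool_rot: [0.0, -0.675, 0.738, 0.001]
contact_force: [1.2, -0.4, -1.0]
gripper_width: 0.0189
gripper_force: 89.7
```

```bash
python3 - <<'E'
from s import *
st=S()
w6=cv2.imread("pics/w6.png")
# eyelet from w6 (pose w4-coords (-8.7,15.6,20.5))
P=dict(position=a[:3]+Rm@np.array([-8.7,15.6,20.5])/1000,tool_rot=a[3:])
X=up(cam("wrist",P),368,124,.03); print("eyelet w4-coords",((X-a[:3])@Rm*1000).round(1))
E
```

```text
17.68 [ 56.  126.5  22. ] z 0.1667 F [ 1.2 -0.4 -1. ]
eyelet w4-coords [ 57.3  91.5 158.7]
```

Request:
{"op": "jog_arm", "data": {
  "steps": [
    {"x": 0, "y": 0, "z": 17, "roll": 0, "hand": 0},
    {"x": 0, "y": 0, "z": 22, "roll": 0, "hand": 0},
    {"x": 1, "y": 0, "z": 17, "roll": 0, "hand": 0},
    {"x": 0, "y": -6, "z": 0, "roll": 0, "hand": 0},
    {"x": 0, "y": -7, "z": 0, "roll": 0, "hand": 0},
    {"x": 0, "y": -8, "z": 0, "roll": 0, "hand": 0},
    {"x": 0, "y": -9, "z": 0, "roll": 0, "hand": 0},
    {"x": 0, "y": -10, "z": 0, "roll": 0, "hand": 0}
  ]
}}

```text
clock: 18.35
position: [0.4532, -0.0013, 0.1113]
tool_rot: [-0.001, -0.674, 0.739, -0.001]
contact_force: [-1.2, 0.4, -2.8]
gripper_width: 0.019
gripper_force: 89.8
```

Request:
{"op": "jog_arm", "data": {
  "steps": [
    {"x": 0, "y": -10, "z": 0, "roll": 0, "hand": 0},
    {"x": 0, "y": -10, "z": 0, "roll": 0, "hand": 0},
    {"x": 0, "y": -10, "z": 0, "roll": 0, "hand": 0},
    {"x": 0, "y": -10, "z": 0, "roll": 0, "hand": 0},
    {"x": 0, "y": -8, "z": 0, "roll": 0, "hand": 0},
    {"x": 0, "y": -8, "z": 0, "roll": 0, "hand": 0},
    {"x": 0, "y": -6, "z": 0, "roll": 0, "hand": 0},
    {"x": 0, "y": 0, "z": 0, "roll": 0, "hand": 0}
  ]
}}

```text
clock: 19.02
position: [0.5165, -0.0066, 0.1109]
tool_rot: [0.001, -0.674, 0.738, -0.002]
contact_force: [0.3, -0.3, -2.4]
gripper_width: 0.0188
gripper_force: 90.0
```

```bash
python3 -c "
from s import *
S()"
```

```text
19.02 [58.6 20.7 77.8] z 0.1109 F [ 0.3 -0.3 -2.4]
```

Request:
{"op": "jog_arm", "data": {
  "steps": [
    {"x": 0, "y": -3, "z": 0, "roll": 0, "hand": 0},
    {"x": 0, "y": -2, "z": 0, "roll": 0, "hand": 0},
    {"x": 0, "y": 0, "z": 0, "roll": 0, "hand": 0}
  ]
}}

```text
clock: 19.27
position: [0.5192, -0.0068, 0.1104]
tool_rot: [-0.0, -0.674, 0.739, -0.0]
contact_force: [-0.7, -0.0, -0.6]
gripper_width: 0.0192
gripper_force: 90.0
```

Request:
{"op": "jog_arm", "data": {
  "steps": [
    {"x": 0, "y": -2, "z": 0, "roll": 0, "hand": 0},
    {"x": 0, "y": -2, "z": 0, "roll": 0, "hand": 0},
    {"x": 0, "y": 0, "z": 0, "roll": 0, "hand": 0}
  ]
}}

```text
clock: 19.52
position: [0.5233, -0.0071, 0.1103]
tool_rot: [0.0, -0.674, 0.739, -0.0]
contact_force: [-1.1, -1.4, -0.4]
gripper_width: 0.0189
gripper_force: 89.8
```

Request:
{"op": "jog_arm", "data": {
  "steps": [
    {"x": 0, "y": -2, "z": 0, "roll": 0, "hand": 0},
    {"x": 0, "y": -2, "z": 0, "roll": 0, "hand": 0},
    {"x": 0, "y": 0, "z": 0, "roll": 0, "hand": 0}
  ]
}}

```text
clock: 19.77
position: [0.525, -0.0071, 0.11]
tool_rot: [-0.001, -0.674, 0.739, 0.002]
contact_force: [-3.8, 0.9, 1.9]
gripper_width: 0.0192
gripper_force: 90.3
```

Request:
{"op": "jog_arm", "data": {
  "steps": [
    {"x": 0, "y": -3, "z": 0, "roll": 0, "hand": 0},
    {"x": 0, "y": 0, "z": 0, "roll": 0, "hand": 0}
  ]
}}

```text
clock: 19.93
position: [0.5258, -0.0071, 0.1097]
tool_rot: [-0.003, -0.674, 0.739, 0.004]
contact_force: [-7.6, 0.2, 4.1]
gripper_width: 0.0192
gripper_force: 90.6
```

Request:
{"op": "jog_arm", "data": {
  "steps": [
    {"x": 0, "y": -3, "z": 0, "roll": 0, "hand": 0},
    {"x": 0, "y": 0, "z": 0, "roll": 0, "hand": 0}
  ]
}}

```text
clock: 20.1
position: [0.5265, -0.0071, 0.1093]
tool_rot: [-0.004, -0.674, 0.739, 0.006]
contact_force: [-11.4, -0.0, 5.3]
gripper_width: 0.0188
gripper_force: 90.9
```

Request:
{"op": "jog_arm", "data": {
  "steps": [
    {"x": 0, "y": -3, "z": 0, "roll": 0, "hand": 0},
    {"x": 0, "y": 0, "z": 0, "roll": 0, "hand": 0}
  ]
}}

```text
clock: 20.27
position: [0.5272, -0.0071, 0.109]
tool_rot: [-0.005, -0.674, 0.739, 0.007]
contact_force: [-14.6, 0.2, 7.8]
gripper_width: 0.019
gripper_force: 91.4
```

The force rises against the stop, so the drawer is shut. Back off, lift, and check numerically.

Request:
{"op": "jog_arm", "data": {
  "steps": [
    {"x": 0, "y": 10, "z": 0, "roll": 0, "hand": 0},
    {"x": 0, "y": 15, "z": 0, "roll": 0, "hand": 0},
    {"x": 0, "y": 0, "z": -30, "roll": 0, "hand": 0},
    {"x": 0, "y": 0, "z": -30, "roll": 0, "hand": 0},
    {"x": -28, "y": 0, "z": -18, "roll": 0, "hand": 0},
    {"x": -28, "y": 0, "z": 0, "roll": 0, "hand": 0},
    {"x": 0, "y": 0, "z": 0, "roll": 0, "hand": 0},
    {"x": 0, "y": 0, "z": 0, "roll": 0, "hand": 0}
  ]
}}

```text
clock: 20.93
position: [0.5172, 0.0527, 0.1882]
tool_rot: [0.001, -0.676, 0.737, -0.0]
contact_force: [0.1, -0.6, -1.6]
gripper_width: 0.0191
gripper_force: 89.8
```

```bash
python3 - <<'E'
from s import *
st=S(); w=robot.capture("wrist"); cv2.imwrite("pics/w12.png",w); c=cam("wrist",st); p=st["position"];Rn=rot(st["tool_rot"])
g=cv2.cvtColor(w,cv2.COLOR_BGR2GRAY)
for x,y,z,n in[(57,-6,.03,"eyelet0"),(57,11,.03,"tabfront0"),(10,-29,.045,"edge"),(10,-35+0,.045,"e")]:
    X=a[:3]+Rm@np.array([x,y,0])/1000; X[2]=z; print(n,pr(c,X).round(1))
for v in(100,115,135,155,170): print(v,g[v,180:310:2].tolist())
for f in("w4","w12"):
    k=cv2.cvtColor(cv2.imread(f"pics/{f}.png"),cv2.COLOR_BGR2GRAY); print(f)
    print(cv2.resize(k[206:246,256:300],(22,20),interpolation=cv2.INTER_AREA))
E
```

```text
20.93 [-0.5 25.3  0.5] z 0.1882 F [ 0.1 -0.6 -1.6]
eyelet0 [242.5 133.5]
tabfront0 [261.5 133.6]
edge [216.3 188.1]
e [209.5 188.1]
100 [196, 195, 195, 198, 196, 198, 197, 198, 197, 196, 199, 197, 198, 198, 189, 115, 69, 87, 90, 62, 31, 33, 91, 110, 110, 113, 113, 110, 112, 112, 112, 111, 112, 112, 119, 174, 196, 191, 189, 193, 193, 197, 196, 193, 191, 196, 197, 201, 200, 199, 199, 194, 196, 200, 202, 203, 195, 196, 200, 200, 199, 201, 200, 197, 200]
115 [197, 198, 196, 198, 197, 198, 197, 200, 197, 197, 196, 198, 198, 198, 196, 155, 79, 79, 93, 79, 64, 91, 92, 93, 93, 91, 91, 74, 55, 54, 51, 51, 58, 79, 92, 93, 94, 90, 91, 114, 177, 189, 192, 190, 194, 200, 200, 195, 195, 192, 197, 202, 202, 191, 193, 195, 200, 202, 196, 189, 192, 193, 189, 194, 196]
135 [93, 92, 95, 95, 149, 196, 196, 197, 197, 198, 197, 196, 196, 197, 197, 190, 121, 70, 86, 90, 66, 81, 91, 89, 93, 91, 109, 187, 196, 191, 191, 193, 192, 192, 162, 66, 60, 84, 92, 99, 166, 188, 195, 194, 195, 195, 197, 192, 193, 192, 194, 196, 197, 197, 200, 201, 201, 201, 200, 196, 196, 197, 201, 197, 198]
155 [195, 196, 197, 196, 1
[... 3634 characters left out ...]
6  26  27  35  55  60  63  81
  105 135 171 191]
 [191 166 104  34  13  12   8   9   8  10   9  10  10  10  12  12  11  16
   37 108 168 195]
 [191 158  74  14   9   8   7   5   7   9   8   8   8   9   9   9   7   7
   16  79 165 194]
 [192 153  52   9   9   8   7   7  10  10   8  10   8   8   8   9   9   8
    8  54 158 191]
 [190 145  40   8  12   9   9   8   9   9   8  11   6   7  10   9   8   7
    7  47 154 190]
 [187 136  30   8   9   8   7   9  10   8  11   8   9   6   9   9  10   8
    7  40 144 186]
 [186 125  24   9   7   7   8   7   9  10   9   7   7   9   9   7   9   7
    7  29 136 187]
 [182 101  18   8   6   8   8   8  10  10   8   6   7   8   8   9   6   8
    6  20 123 186]]
```

The drawer is shut (tab front at column 259.5, about 7 mm further in than at the start), and the rod sits unchanged in the grip. Returning it to the stand.

Request:
{"op": "jog_arm", "data": {
  "steps": [
    {"x": 20, "y": -3, "z": 0, "roll": 0, "hand": 0},
    {"x": 38, "y": -4, "z": 0, "roll": 0, "hand": 0},
    {"x": 38, "y": -4, "z": 0, "roll": 0, "hand": 0},
    {"x": 38, "y": -4, "z": 0, "roll": 0, "hand": 0},
    {"x": 38, "y": -4, "z": 0, "roll": 0, "hand": 0},
    {"x": 38, "y": -4, "z": 0, "roll": 0, "hand": 0},
    {"x": 38, "y": -4, "z": 0, "roll": 0, "hand": 0},
    {"x": 38, "y": -4, "z": 0, "roll": 0, "hand": 0}
  ]
}}

```text
clock: 21.65
position: [0.52, -0.2411, 0.1882]
tool_rot: [-0.0, -0.673, 0.74, -0.0]
contact_force: [1.2, 1.0, -2.1]
gripper_width: 0.0188
gripper_force: 89.8
```

Request:
{"op": "jog_arm", "data": {
  "steps": [
    {"x": 38, "y": -4, "z": 0, "roll": 0, "hand": 0},
    {"x": 38, "y": -4, "z": 0, "roll": 0, "hand": 0},
    {"x": 20, "y": -4, "z": 0, "roll": -0.1, "hand": 0},
    {"x": 0, "y": 0, "z": 0, "roll": -0.1, "hand": 0},
    {"x": 0, "y": 0, "z": 0, "roll": -0.1, "hand": 0},
    {"x": 0, "y": 0, "z": 0, "roll": -0.1, "hand": 0},
    {"x": 0, "y": 0, "z": 0, "roll": 0, "hand": 0},
    {"x": 0, "y": 0, "z": 0, "roll": 0, "hand": 0}
  ]
}}

```text
clock: 22.32
position: [0.5234, -0.3355, 0.1882]
tool_rot: [0.0, 0.806, -0.592, 0.0]
contact_force: [-0.5, -0.3, -1.7]
gripper_width: 0.0188
gripper_force: 90.0
```

Request:
{"op": "jog_arm", "data": {
  "steps": [
    {"x": 0, "y": 0, "z": 0, "roll": 0, "hand": 0},
    {"x": 0, "y": 0, "z": 0, "roll": 0, "hand": 0}
  ]
}}

```text
clock: 22.48
position: [0.5239, -0.3346, 0.1882]
tool_rot: [0.0, 0.807, -0.591, 0.0]
contact_force: [-0.4, -0.6, -0.6]
gripper_width: 0.0191
gripper_force: 90.0
```

```bash
python3 - <<'E'
from s import *
st=S(); p=st["position"];Rn=rot(st["tool_rot"]); print(p,Rn[:,0].round(4)); print("go",((np.array([.5252,-.3315,.0993])-p)@Rn*1000).round(1))
E
```

```text
22.48 [384.5 -16.8   0.7] z 0.1882 F [-0.4 -0.6 -0.6]
[ 0.52391372 -0.33458475  0.18821771] [ 3.016e-01 -9.534e-01  2.000e-04]
go [-2.6 -2.2 88.9]
```

Request:
{"op": "jog_arm", "data": {
  "steps": [
    {"x": -1.5, "y": -1, "z": 0, "roll": 0, "hand": 0},
    {"x": -1, "y": -1, "z": 15, "roll": 0, "hand": 0},
    {"x": 0, "y": 0, "z": 20, "roll": 0, "hand": 0},
    {"x": 0, "y": 0, "z": 8, "roll": 0, "hand": 0},
    {"x": 0, "y": 0, "z": 0, "roll": 0, "hand": 0},
    {"x": 0, "y": 0, "z": 0, "roll": 0, "hand": 0}
  ]
}}

```text
clock: 22.98
position: [0.5252, -0.3313, 0.1453]
tool_rot: [0.0, 0.807, -0.59, -0.0]
contact_force: [-0.2, -1.4, -0.5]
gripper_width: 0.0187
gripper_force: 89.9
```

Request:
{"op": "jog_arm", "data": {
  "steps": [
    {"x": 0, "y": 0, "z": 5, "roll": 0, "hand": 0},
    {"x": 0, "y": 0, "z": 4, "roll": 0, "hand": 0},
    {"x": 0, "y": 0, "z": 0, "roll": 0, "hand": 0}
  ]
}}

```text
clock: 23.23
position: [0.5252, -0.3311, 0.1361]
tool_rot: [-0.0, 0.807, -0.59, -0.0]
contact_force: [-0.2, 0.6, -0.8]
gripper_width: 0.019
gripper_force: 89.9
```

Request:
{"op": "jog_arm", "data": {
  "steps": [
    {"x": 0, "y": 0, "z": 6, "roll": 0, "hand": 0},
    {"x": 0, "y": 0, "z": 8, "roll": 0, "hand": 0},
    {"x": 0, "y": 0, "z": 8, "roll": 0, "hand": 0},
    {"x": 0, "y": 0, "z": 8, "roll": 0, "hand": 0},
    {"x": 0, "y": 0, "z": 4, "roll": 0, "hand": 0},
    {"x": 0, "y": 0, "z": 2, "roll": 0, "hand": 0},
    {"x": 0, "y": 0, "z": 1, "roll": 0, "hand": 0},
    {"x": 0, "y": 0, "z": 0, "roll": 0, "hand": 0}
  ]
}}

```text
clock: 23.9
position: [0.5251, -0.3312, 0.0994]
tool_rot: [-0.0, 0.807, -0.59, -0.0]
contact_force: [0.3, 0.2, -0.7]
gripper_width: 0.0186
gripper_force: 90.3
```

Down to the collar. One more millimetre to confirm contact, then release.

Request:
{"op": "jog_arm", "data": {
  "steps": [
    {"x": 0, "y": 0, "z": 1, "roll": 0, "hand": 0},
    {"x": 0, "y": 0, "z": 1, "roll": 0, "hand": 0},
    {"x": 0, "y": 0, "z": 0, "roll": 0, "hand": 0}
  ]
}}

```text
clock: 24.15
position: [0.5253, -0.3316, 0.0992]
tool_rot: [-0.0, 0.807, -0.59, 0.0]
contact_force: [-3.0, 2.6, 12.5]
gripper_width: 0.0189
gripper_force: 92.3
```

Request:
{"op": "jog_arm", "data": {
  "steps": [
    {"x": 0, "y": 0, "z": 0, "roll": 0, "hand": 0.4},
    {"x": 0, "y": 0, "z": 0, "roll": 0, "hand": 0.6},
    {"x": 0, "y": 0, "z": 0, "roll": 0, "hand": 1},
    {"x": 0, "y": 0, "z": 0, "roll": 0, "hand": 1},
    {"x": 0, "y": 0, "z": 0, "roll": 0, "hand": 1},
    {"x": 0, "y": 0, "z": 0, "roll": 0, "hand": 1},
    {"x": 0, "y": 0, "z": 0, "roll": 0, "hand": 1},
    {"x": 0, "y": 0, "z": 0, "roll": 0, "hand": 1}
  ]
}}

```text
clock: 24.82
position: [0.5253, -0.3314, 0.0972]
tool_rot: [0.0, 0.807, -0.59, 0.0]
contact_force: [-1.0, -0.5, -0.5]
gripper_width: 0.0853
gripper_force: 0.0
```

Request:
{"op": "jog_arm", "data": {
  "steps": [
    {"x": 0, "y": 0, "z": -15, "roll": 0, "hand": 1},
    {"x": 0, "y": 0, "z": -25, "roll": 0, "hand": 1},
    {"x": 0, "y": 0, "z": -30, "roll": 0, "hand": 1},
    {"x": 0, "y": 0, "z": -32, "roll": 0, "hand": 1},
    {"x": 0, "y": 0, "z": 0, "roll": 0, "hand": 1},
    {"x": 0, "y": 0, "z": 0, "roll": 0, "hand": 1}
  ]
}}

```text
clock: 25.32
position: [0.5262, -0.3323, 0.2013]
tool_rot: [-0.0, 0.807, -0.59, 0.002]
contact_force: [-0.6, 0.6, -0.1]
gripper_width: 0.0855
gripper_force: 0.0
```

```bash
python3 - <<'E'
from s import *
st=S(); c=cam("wrist",st); w=robot.capture("wrist"); cv2.imwrite("pics/w13.png",w); s=robot.capture("side"); cv2.imwrite("pics/s13.png",s)
for f,im,cc in(("w",w,c),("s",s,cam("side")),("s0",cv2.imread("pics/side0.png"),cam("side"))):
    n,l,t,ce=cv2.connectedComponentsWithStats(((im.max(2)<45)*255).astype(np.uint8))
    q=pr(cc,[.5245,-.333,.12]); 
    for i in range(1,n):
        if t[i,4]>60 and abs(ce[i]-q).max()<40: print(f,t[i],ce[i].round(1))
s0=cv2.imread("pics/side0.png")
# bystander regions unchanged?
for n,(x,y,W,H) in dict(box=(210,125,52,42),bottle=(340,178,28,55),pac=(325,190,20,20),tab=(255,222,20,18)).items():
    d=cv2.absdiff(s[y:y+H,x:x+W],s0[y:y+H,x:x+W]).max(2); print(n,d.mean().round(1),(d>40).mean().round(3))
E
```

```text
25.32 [382.1 -18.9 -12.4] z 0.2013 F [-0.6  0.6 -0.1]
w [ 265  194   27   47 1157] [277.8 218.1]
s [280 305  13  34 367] [286.2 321.4]
s0 [279 306  13  34 374] [285.2 321.8]
box 33.3 0.151
bottle 22.3 0.0
pac 21.2 0.0
tab 65.4 0.814
```

```bash
python3 - <<'E'
import cv2,numpy as np
A=cv2.imread("pics/side0.png",0).astype(np.float32);B=cv2.imread("pics/s13.png",0).astype(np.float32)
for n,(x,y,W,H) in dict(box=(205,120,60,50),bottle=(340,178,30,60),pac=(322,186,26,26),stand=(258,320,60,60),tab=(250,218,26,26)).items():
    r=cv2.matchTemplate(B[y-12:y+H+12,x-12:x+W+12],A[y:y+H,x:x+W],cv2.TM_CCOEFF_NORMED); m=cv2.minMaxLoc(r); print(n,round(m[1],3),np.array(m[3])-12)
E
```

```text
box 0.43 [-12   6]
bottle 0.996 [0 0]
pac 0.997 [0 0]
stand 0.983 [1 0]
tab 0.695 [  0 -12]
```

```bash
python3 - <<'E'
from h import *
A=cv2.imread("pics/scene0.png",0); s=robot.capture("scene"); cv2.imwrite("pics/sc13.png",s); B=cv2.cvtColor(s,cv2.COLOR_BGR2GRAY)
for n,(x,y,W,H) in dict(box=(405,212,72,62),bottle=(212,172,36,64),pac=(255,225,40,32),tray=(190,185,160,100),tab=(284,196,26,16)).items():
    r=cv2.matchTemplate(B[y-12:y+H+12,x-12:x+W+12],A[y:y+H,x:x+W],cv2.TM_CCOEFF_NORMED); m=cv2.minMaxLoc(r); print(n,round(m[1],3),np.array(m[3])-12)
S=cv2.imread("pics/s13.png",0); print(cv2.resize(S[110:180,190:290],(25,14),interpolation=cv2.INTER_AREA))
E
```

```text
box 0.996 [0 0]
bottle 0.906 [0 0]
pac 0.834 [0 0]
tray 0.92 [0 0]
tab 0.796 [-1  1]
[[171 171 169 170 170 172 172 172 172 170 158  58  24  20  20  20  20  21
   22  23  39  39  43  36  42]
 [170 169 168 170 169 170 170 171 171 171 171 139  39  26  24  22  23  23
   21  21  36  41  43  36  40]
 [170 169 170 170 171 169 170 170 169 169 169 169 110  33  24  24  24  22
   24  24  35  42  42  36  39]
 [171 169 169 169 170 169 171 169 170 169 168 168 166  91  35  26  26  27
   33  29  40  43  43  38  41]
 [173 172 172 173 171 170 169 170 172 171 171 171 170 164  91  41  35  30
   32  38  43  45  44  40  47]
 [174 173 174 176 174 172 166 172 172 171 171 170 170 169 167 113  46  46
   47  46  47  47  43  50  52]
 [174 176 175 175 174 173 168 172 172 171 171 170 169 169 168 137  50  49
   50  51  51  53  54  57  57]
 [175 175 172 172 173 165 130 129 129 132 134 136 137 138 140 109  55  54
   55  56  57  56  57  58  59]
 [172 170 172 171 170 169 144 132 121 117 117 118 119 120 119 101  62  58
   59  59  60  60  60  61  62]
 [173 171 170 170 169 169 150 127 116 116 116 117 116 115 113  98  69  62
   63  62  63  62  63  63  64]
 [172 171 170 170 169 170 157 116 114 115 116 115 116 115 114 103  76  65
   66  66  65  64  64  65  66]
 [170 172 171 169 169 169 168 141 111 110 110 110 109 108 107 106  80  67
   67  66  65  65  65  65  65]
 [170 171 171 170 169 169 169 169 133 112 111 111 110 108 107 106  86  69
   68  66  65  64  64  64  64]
 [170 170 169 169 168 169 167 168 164 157 155 148 143 141 136 131  90  67
   67  66  64  64  63  62  61]]
```

The arm was only blocking the side camera. The scene camera shows the box and the other bystanders have not moved, so I'm handing in.

```bash
python3 -c "
from station import robot
print(robot.job_done())"
```

```text
the job is handed in; nothing more can be done
None
```

I handed the job in at about 25.5 s: both rings were lying flat in the drawer before I pushed it to its stop, the rod is back in its stand down to the collar and released, and camera checks showed the bottle, pacifier and box had not moved.

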